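# Reload and seal the gold-leaf dry box

## Robot

A 6-joint arm with a two-finger parallel gripper is mounted at the origin on the work surface. World frame = base frame: x ahead of the robot, y to its left, z up, the work surface at z = 0. Lengths are in m, angles in rad, forces in N, time in s.
With the tool pointing down it reaches from about 0.35 to 1 m from the base axis. Payload 7.1 kg.
Tool frame: the origin (TCP) lies at the very end of the fingers, on their centre line; the grasp point (between the pads) lies 19 mm behind it; z points along the fingers, y is the direction in which the jaws open and shut (so a half turn about z gives the same grasp; the last joint's range is limited). The gripper opens to 85 mm and grips with 20 to 120 N. Pads are 22 mm wide; open, the fingers measure 114 mm over their backs; the gripper's body (76 mm by 85 mm) begins 54 mm behind the grasp point. The pads swing forward as they close: fully open they stand 13 mm farther back than shut.
Start: joints at [-1.281, 0.423, 1.63, -0, 1.089, -0.019], TCP at [0.19, -0.595, 0.231] pointing down, gripper open.
Joint ranges: [-3, 3], [-0.9, 2.11], [0.09, 2.58], [-1.31, 4.45], [0.11, 2.69], [-2.54, 2.54]. Speed limits (rad/s): [2.39, 2.39, 3.01, 3.14, 3.14, 3.14].

## Interface

Orientations are given as [roll, pitch, yaw] about the fixed x, y, z axes, in that order (R = Rz(yaw) Ry(pitch) Rx(roll)).
In Python, from plant import r gives the robot as it stands.
- The arm moves only by the shell command python3 -m crank 'ROWS'. ROWS is JSON, a list of rows, each an object of numbers: "dx", "dy", "dz": the shift along the world's x, y, z in mm; "rx", "ry", "rz": the turn, a rotation vector about the world's x, y, z in rad; "gripper": the gripper command: -1 is shut, 1 is fully open, values between are in proportion. A call has exactly 5 rows; each row shifts and turns the commanded pose from where the row before left it; what a row does not reach is not made up. A row lasts 1/10 s, in which the tool goes at most 50 mm and 8.59 degrees, less where a joint would pass 70% of its speed; a pose out of reach is approached as far as the arm can. A call is refused whole if a number of a shift passes 50 or a number of a turn 0.15, either way. A call with a gripper value outside its range is refused whole. The fingers move at their own pace and stop on an object; the grip force is fixed at half the most. Time passes only in rows, so rows that do not move let the fingers close, or fill a call up. It gives the time, the measured TCP pose, the force and the opening at its end, in the units of the state.
- r.sense(): the state, without advancing time (a new reading comes with each control period).
- r.snapshot(name): name is "scene" or "top" or "wrist"; returns the picture (384x512x3 uint8, blue, green, red); there is no depth.
- r.calibration(name): a dict with "fx", "fy", "cx", "cy" (pixels), "k1" (the pictures are not rectified: a ray, as slopes to the right and down, at radius r is drawn at 1 + k1 r^2 times it, then the intrinsics apply), "rvec" (rotation vector, rad) and "tvec" (3), from world to camera coordinates, as OpenCV has them; the wrist camera has in their place "hand_eye" (4x4, takes a point from camera to tool coordinates, whose origin is the TCP and whose axes are the flange's). Camera axes: x right, y down, z forward; pixel columns grow to the right and rows downward; lengths in m; the calibration is good to about 2 mm. A picture is of the moment at which its call begins: read the wrist's pose just before it. calibration takes no time and is no camera call.
- r.job_done(): hands the job in, once; it reports no verdict.
The state is a dict: "time": time; "joints": joint angles; "dq": joint speeds; "tau": joint torques, N m; "tcp_pos": TCP position; "tcp_rot": TCP orientation; "contact_force": force on the tool from outside, world axes, zero at the start; "wrist_torque": the same for the moment, N m; "grip_width": finger opening in m.
Only numpy, scipy, OpenCV 4.12 (cv2) and the standard library are available. Lean on these libraries where they do the work, as an engineer would, in place of code of your own. Each camera call takes 0.05 s, during which the arm holds its last target.

## Task

Renew the drying capsule of the gold-leaf box: take the orange (fresh) capsule out of the wooden pocket tray and stand it upright in the box's empty bay, beside the packets of leaf. Then set the white lid on the box and press it down corner by corner at the red pads, gently and without leaning hard on it, until all four yellow catches have snapped over its edge and it sits flat and sealed on its gasket. Leave the green (spent) capsules and everything else on the bench where they are.

Things in the scene. Friction and masses are not known exactly. Their poses are not given: they have to be found in the camera images.
- box: The dry box, fixed to the bench: blue, open-topped, 150 (its x) by 190 (its y) by 70 mm high, walls and floor 4 mm; origin at the centre of its underside on the bench, z up. A partition 40 mm high at y = 27 to 31 mm divides it: packets of gold leaf lie on the -y side, the bay on the +y side is empty.
- gasket (a point): Centre of the box's mouth, 75 mm up, level with the top of the black gasket that stands 5 mm proud all round the rim. It squeezes down by up to 5 mm onto a hard stop; each corner pushes back with 1 N at first touch to 4 N fully squeezed. Same axes as the box.
- latch0 (a point): Inner tip of the yellow sprung catch at the box's -x -y corner, 71 mm in x, 70 mm in y, 77 mm up; catch 22 mm wide, its nose slopes up and outward to 84 mm. A loose lid rests on the four noses. A corner pressed down by 10 to 20 N pushes its nose outward and snaps under it after about 10 mm; then the push drops, and rises hard 2 mm lower.
- latch1 (a point): Inner tip of the yellow sprung catch at the box's -x +y corner, 71 mm in x, 70 mm in y, 77 mm up; catch 22 mm wide, its nose slopes up and outward to 84 mm. A corner let go before its snap comes up again. The lid is stiff: pressing one corner lifts the one across it; a snapped corner stays.
- latch2 (a point): Inner tip of the yellow sprung catch at the box's +x -y corner, 71 mm in x, 70 mm in y, 77 mm up; catch 22 mm wide, its nose slopes up and outward to 84 mm. Works as latch0.
- latch3 (a point): Inner tip of the yellow sprung catch at the box's +x +y corner, 71 mm in x, 70 mm in y, 77 mm up; catch 22 mm wide, its nose slopes up and outward to 84 mm. Works as latch0.
- bay (a point): Centre of the floor of the box's empty bay, 4 mm above the bench; same axes as the box. The bay is 142 mm (x) by 60 mm (y), its walls rise to 70 mm (rim), 75 mm with the gasket.
- lid: The white lid, loose, 0.3 kg, right way up on the bench; origin at the centre of its underside, z up, long side y. A plug 139.4 by 179.4 mm, 18 mm deep, fits inside the box's walls with 1.3 mm play (its lowest 8 mm taper to 131 by 171); above it a flange 148 by 188 by 5 mm (top face 23 mm up). Fits either way round. Origin 65 mm above the bench when laid loosely on the box, 54.4 mm when sealed.
- lid_handle (a point): Centre of the black bar of the lid's handle, above the lid's centre: the bar is 14 mm thick (lid's x), 92 mm long (lid's y), 15 mm high; this point is 24.5 mm above the top face of the flange, the bar's top 32 mm above it. Same axes as the lid.
- pad0 (a point): Red round pressing pad, 22 mm across and 1 mm high, on the lid's -x -y corner (lid axes), 54 mm in x and 78 mm in y from the lid's centre; the point lies in the top face of the flange. Diagonally across from pad3.
- pad1 (a point): Red round pressing pad, 22 mm across and 1 mm high, on the lid's -x +y corner (lid axes), 54 mm in x and 78 mm in y from the lid's centre; the point lies in the top face of the flange. Diagonally across from pad2.
- pad2 (a point): Red round pressing pad, 22 mm across and 1 mm high, on the lid's +x -y corner (lid axes), 54 mm in x and 78 mm in y from the lid's centre; the point lies in the top face of the flange. Diagonally across from pad1.
- pad3 (a point): Red round pressing pad, 22 mm across and 1 mm high, on the lid's +x +y corner (lid axes), 54 mm in x and 78 mm in y from the lid's centre; the point lies in the top face of the flange. Diagonally across from pad0.
- tray: Wooden pocket tray, fixed: 156 (its x) by 60 (y) by 14 mm high, origin at the centre of its underside. One row of four round pockets 24 mm across and 10 mm deep, at x = -57, -19, 19 and 57 mm; one is empty.
- fresh_mid (a point): Centre, half-way up, of the fresh drying capsule: upright cylinder 22 mm across and 36 mm high, 18 g, all orange, cap too, z along its axis. It stands in a pocket of the tray, its upper 26 mm out of the tray.
- spent_a_mid (a point): Centre of a spent capsule, same shape but dark green all over, in another pocket; to be left there.
- spent_b_mid (a point): Centre of the other spent (dark green) capsule, in another pocket; to be left there.
- size_jar_at (a point): Bystander: amber glass jar, 60 mm across, 85 mm high; its centre.
- brush_at (a point): Bystander: gilder's brush lying on the bench; its middle.
- dish_at (a point): Bystander: white ceramic bowl, 90 mm across, 35 mm high; its centre.
- blank_disc_at (a point): Bystander: white-primed blank disc lying flat, 156 mm across, 14 mm thick, with a centre hole; its centre.
- tin_at (a point): Bystander: red paint tin, 74 mm across, 85 mm high; its centre.
Not all that is in view belongs to the job. What is shaped like the lid but turquoise is not meant.

How it is judged:
By the outcome, as a careful person would: the job done as asked, in the order asked, and still so for the second after the job is handed in, with the robot touching nothing.
It also fails if it takes over 66 s, if anything falls off the work surface, if the arm or the gripper's body presses on something with over 40 N, if the wrist force passes 120 N, or if a joint passes its speed limit or range.

## Working session

There is one attempt and no reset: what is moved stays moved. The work goes in short steps, Python scripts to look and compute and a shell command to move; the robot and the scene stay as the last step left them, time stands still between calls to the robot, and variables do not carry over. Pictures are saved under pics/ and viewed, and the job is handed in when it is done.

```bash
ls; mkdir -p pics; python3 - <<'E'
from plant import r
import cv2
s=r.sense();print(s)
for n in("scene","top","wrist"):
    cv2.imwrite(f"pics/{n}0.png",r.snapshot(n));print(n,r.calibration(n))
E
```

```text
pics
{'time': 0.0, 'joints': array([-1.28098194e+00,  4.23820622e-01,  1.63067482e+00,  1.12023007e-05,
        1.08858060e+00, -1.90097718e-02]), 'dq': array([ 0.00024058, -0.0006757 ,  0.0005701 , -0.0010515 , -0.00086866,
        0.0019488 ]), 'tau': array([ 3.95161464e-03, -5.57376623e+01, -2.81742811e+01,  9.23519224e-05,
        7.33393827e-03, -1.43408818e-05]), 'tcp_pos': array([ 0.18983177, -0.59491766,  0.23056427]), 'tcp_rot': array([-3.14010972e+00, -3.81125332e-05,  3.08818928e-01]), 'contact_force': array([-0.17807256, -0.13367131,  0.11495163]), 'wrist_torque': array([ 0.01120702, -0.0272851 ,  0.04229566]), 'grip_width': 0.08568182726596521}
scene {'fx': 362.78844020408576, 'fy': 362.78844020408576, 'cx': 260.37402494047467, 'cy': 193.52327466290845, 'k1': -0.0407005342448684, 'rvec': array([ 1.03561102,  2.344848  , -1.10836771]), 'tvec': array([ 0.39580765, -0.14351794,  1.56781202])}
top {'fx': 358.74603821453707, 'fy': 358.74603821453707, 'cx': 262.6060282899635, 'cy': 196.5530689294545, 'k1': 0.03372057486758665, 'rvec': array([ 2.09872908, -2.14911428,  0.19485009]), 'tvec': array([-0.06454622,  0.51795966,  1.41334586])}
wrist {'fx': 332.19785643736986, 'fy': 332.19785643736986, 'cx': 251.5425529572973, 'cy': 188.3688666853592, 'k1': -0.09052413511433471, 'hand_eye': array([[ 6.21036094e-04, -9.61231096e-01, -2.75743348e-01,
         6.95373625e-02],
       [ 9.99999171e-01,  9.08018331e-04, -9.13095017e-04,
        -5.21252110e-04],
       [ 1.12807534e-03, -2.75742552e-01,  9.61230863e-01,
        -1.43150949e-01],
       [ 0.00000000e+00,  0.00000000e+00,  0.00000000e+00,
         1.00000000e+00]])}
```

View pics/scene0.png

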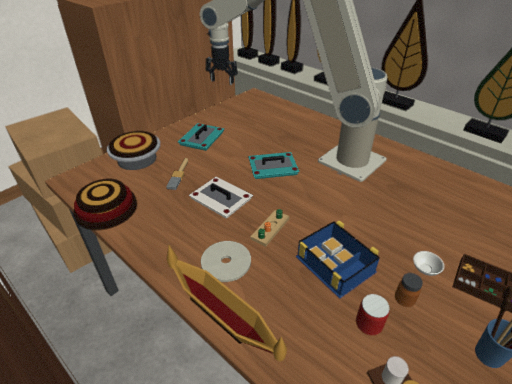

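View pics/top0.png

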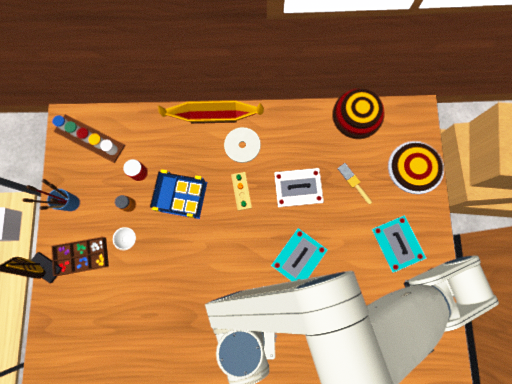

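View pics/wrist0.png

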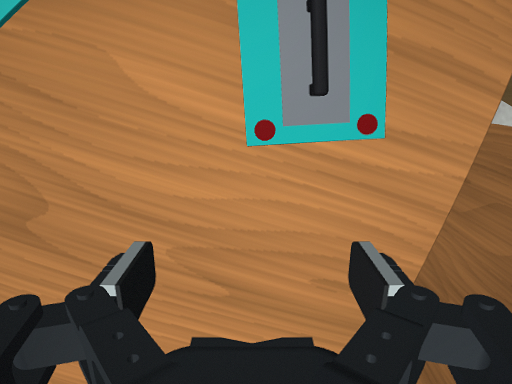

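```bash
cat > h.py <<'E'
import numpy as np,cv2
from scipy.spatial.transform import Rotation as R
from plant import r
def cam(name,s=None):
    c=r.calibration(name)
    if name=="wrist":
        H=c["hand_eye"]; s=s or r.sense()
        T=np.eye(4);T[:3,:3]=R.from_euler('xyz',s["tcp_rot"]).as_matrix();T[:3,3]=s["tcp_pos"]
        M=T@H; Rc=M[:3,:3];o=M[:3,3]
    else:
        Rw=R.from_rotvec(c["rvec"]).as_matrix();Rc=Rw.T;o=-Rw.T@c["tvec"]
    return c,Rc,o
def ray(C,uv):
    c,Rc,o=C;uv=np.atleast_2d(np.asarray(uv,float))
    K=np.array([[c["fx"],0,c["cx"]],[0,c["fy"],c["cy"]],[0,0,1]])
    p=cv2.undistortPoints(uv[:,None,:],K,np.array([c["k1"],0,0,0,0.]))[:,0]
    d=np.c_[p,np.ones(len(p))]@Rc.T
    return o,d
def plane(C,uv,z):
    o,d=ray(C,uv);return o+d*((z-o[2])/d[:,2])[:,None]
def proj(C,P):
    c,Rc,o=C;q=(np.atleast_2d(P)-o)@Rc;x=q[:,:2]/q[:,2:];r2=(x**2).sum(1,keepdims=True)
    return x*(1+c["k1"]*r2)*[c["fx"],c["fy"]]+[c["cx"],c["cy"]]
def snap(name,fn=None):
    s=r.sense();im=r.snapshot(name)
    if fn: cv2.imwrite(f"pics/{fn}.png",im)
    return im,cam(name,s),s
def blobs(im,lo,hi,amin=8,roi=None):
    h=cv2.cvtColor(im,cv2.COLOR_BGR2HSV)
    if lo[0]>hi[0]: m=cv2.inRange(h,(0,*lo[1:]),hi)|cv2.inRange(h,lo,(180,*hi[1:]))
    else: m=cv2.inRange(h,lo,hi)
    if roi:
        k=np.zeros_like(m);x0,y0,x1,y1=roi;k[y0:y1,x0:x1]=1;m=m*k
    n,l,st,ce=cv2.connectedComponentsWithStats(m)
    return [(round(ce[i][0],1),round(ce[i][1],1),int(st[i][4]),st[i][:4].tolist()) for i in range(1,n) if st[i][4]>=amin]
E
python3 - <<'E'
from h import *
im=cv2.imread("pics/top0.png")
cv2.imwrite("pics/topcrop.png",cv2.resize(im[120:290,100:370],None,fx=2.9,fy=2.9,interpolation=cv2.INTER_CUBIC))
C=cam("top")
pads=blobs(im,(170,100,60),(10,255,255),3,(270,160,330,215));print(pads)
print(plane(C,[p[:2] for p in pads],.024).round(4))
print("orange",o:=blobs(im,(5,180,150),(20,255,255),4,(228,165,255,215)))
print("green",g:=blobs(im,(50,80,20),(85,255,255),4,(228,165,255,215)))
print(plane(C,[p[:2] for p in o+g],.040).round(4))
y=blobs(im,(22,140,150),(35,255,255),4,(140,160,220,230));print("yel",y)
print(plane(C,[p[:2] for p in y],.08).round(4))
E
```

```text
[(np.float64(315.3), np.float64(172.5), 14, [314, 171, 4, 4]), (np.float64(278.5), np.float64(176.3), 14, [277, 175, 4, 4]), (np.float64(318.5), np.float64(197.7), 14, [317, 196, 4, 4]), (np.float64(281.1), np.float64(201.5), 15, [279, 200, 5, 4])]
[[ 0.6178 -0.2998  0.024 ]
 [ 0.6053 -0.1453  0.024 ]
 [ 0.5103 -0.3076  0.024 ]
 [ 0.4981 -0.1527  0.024 ]]
orange [(np.float64(240.9), np.float64(188.4), 751, [228, 165, 27, 50]), (np.float64(239.8), np.float64(185.7), 28, [237, 183, 6, 6])]
green [(np.float64(238.4), np.float64(176.9), 17, [237, 175, 4, 5]), (np.float64(243.2), np.float64(203.0), 19, [241, 201, 5, 5])]
[[0.554  0.0116 0.04  ]
 [0.5655 0.016  0.04  ]
 [0.6028 0.0214 0.04  ]
 [0.4929 0.003  0.04  ]]
yel [(np.float64(163.4), np.float64(170.9), 19, [161, 169, 6, 4]), (np.float64(197.5), np.float64(177.0), 18, [195, 176, 6, 3]), (np.float64(181.4), np.float64(186.3), 82, [177, 182, 10, 10]), (np.float64(194.3), np.float64(188.5), 82, [190, 184, 10, 10]), (np.float64(178.0), np.float64(204.1), 80, [173, 200, 11, 10]), (np.float64(190.8), np.float64(206.1), 82, [186, 202, 10, 10]), (np.float64(154.6), np.float64(208.4), 21, [152, 207, 6, 4]), (np.float64(189.6), np.float64(214.8), 23, [187, 213, 6, 5])]
[[0.625  0.3203 0.08  ]
 [0.5965 0.183  0.08  ]
 [0.5598 0.2469 0.08  ]
 [0.5496 0.1953 0.08  ]
 [0.4879 0.259  0.08  ]
 [0.4787 0.2083 0.08  ]
 [0.473  0.3508 0.08  ]
 [0.4441 0.2126 0.08  ]]
```

View pics/topcrop.png

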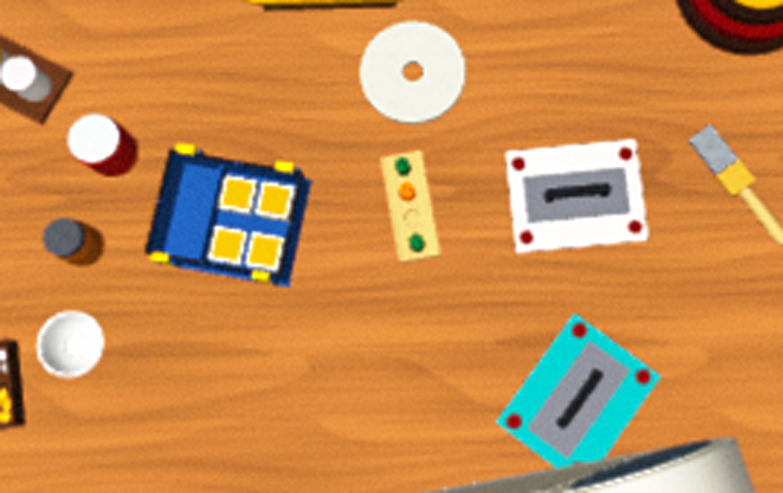

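The white lid is at (300,187) in the top view. The two turquoise ones, near (299,255) and (398,243), are decoys. The orange fresh capsule is at (240,186), between the green ones at (238,177) and (243,203). The empty pocket is at about (242,195). I'll move above the tray.

```bash
python3 -m crank '[{"dx":25,"dy":41,"rz":-0.05},{"dx":25,"dy":41,"rz":-0.05},{"dx":25,"dy":41,"rz":-0.04},{"dx":25,"dy":41},{"dx":25,"dy":41}]'; python3 -m crank '[{"dx":25,"dy":41},{"dx":25,"dy":41},{"dx":25,"dy":41},{"dx":25,"dy":41},{"dx":25,"dy":41}]'; python3 -m crank '[{"dx":25,"dy":41},{"dx":25,"dy":41,"dz":-20},{"dx":25,"dy":41,"dz":-20},{"dx":25,"dy":41,"dz":-20},{"dx":25,"dy":40,"dz":-20}]'
python3 - <<'E'
from h import *
im,C,s=snap("wrist","w1");print(s["tcp_pos"],s["tcp_rot"],s["time"],s["joints"])
E
```

```text
[ 0.18983499 -0.5950269   0.23071032] [-3.14038771e+00 -1.52338539e-05  3.08793000e-01] 0.15 [-1.28101850e+00  4.23692547e-01  1.63050664e+00 -8.66802699e-06
  1.08859848e+00 -1.90111529e-02]$[0]: bad value
$[0]: bad value
$[0]: bad value
```

View pics/w1.png

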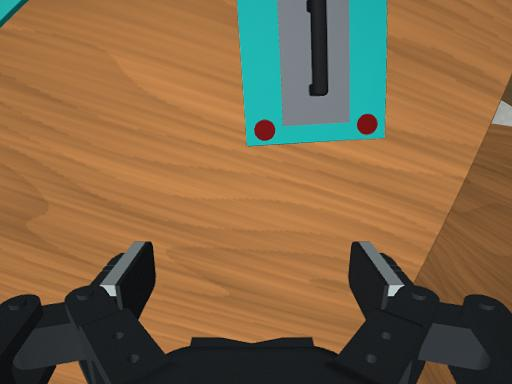

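The image is unchanged because the rows were refused. I'll try again with every field filled in.

```bash
python3 -m crank '[{"dx":25,"dy":41,"dz":0,"rx":0,"ry":0,"rz":-0.05,"gripper":1},{"dx":25,"dy":41,"dz":0,"rx":0,"ry":0,"rz":-0.05,"gripper":1},{"dx":25,"dy":41,"dz":0,"rx":0,"ry":0,"rz":-0.04,"gripper":1},{"dx":25,"dy":41,"dz":0,"rx":0,"ry":0,"rz":0,"gripper":1},{"dx":25,"dy":41,"dz":0,"rx":0,"ry":0,"rz":0,"gripper":1}]'
```

```text
time: 0.7
tcp_pos: [0.3155, -0.3887, 0.2313]
tcp_rot: [3.142, -0.0, 0.168]
contact_force: [1.8, -0.6, -0.4]
grip_width: 0.0853
```

```bash
python3 -m crank '[{"dx":25,"dy":41,"dz":0,"rx":0,"ry":0,"rz":0,"gripper":1},{"dx":25,"dy":41,"dz":0,"rx":0,"ry":0,"rz":0,"gripper":1},{"dx":25,"dy":41,"dz":0,"rx":0,"ry":0,"rz":0,"gripper":1},{"dx":25,"dy":41,"dz":0,"rx":0,"ry":0,"rz":0,"gripper":1},{"dx":25,"dy":41,"dz":0,"rx":0,"ry":0,"rz":0,"gripper":1}]'
python3 -m crank '[{"dx":25,"dy":41,"dz":0,"rx":0,"ry":0,"rz":0,"gripper":1},{"dx":25,"dy":41,"dz":-10,"rx":0,"ry":0,"rz":0,"gripper":1},{"dx":25,"dy":41,"dz":-10,"rx":0,"ry":0,"rz":0,"gripper":1},{"dx":25,"dy":41,"dz":-10,"rx":0,"ry":0,"rz":0,"gripper":1},{"dx":25,"dy":40,"dz":-10,"rx":0,"ry":0,"rz":0,"gripper":1}]'
python3 - <<'E'
from h import *
im,C,s=snap("wrist","w1");print(s["tcp_pos"],s["tcp_rot"],s["time"],s["joints"])
E
```

```text
time: 1.2
tcp_pos: [0.4407, -0.1836, 0.2315]
tcp_rot: [3.141, -0.0, 0.169]
contact_force: [1.5, -0.4, 0.1]
grip_width: 0.0852
time: 1.7
tcp_pos: [0.5656, 0.0206, 0.1909]
tcp_rot: [3.142, -0.0, 0.169]
contact_force: [0.8, -1.2, 0.6]
grip_width: 0.0853
[0.5656393  0.02062418 0.1908966 ] [ 3.14152484e+00 -2.50591905e-05  1.69206075e-01] 1.7 [ 1.54534478e-02  3.88294466e-01  1.79357283e+00 -7.71371578e-05
  9.59690213e-01  1.41708796e+00]
```

View pics/w1.png

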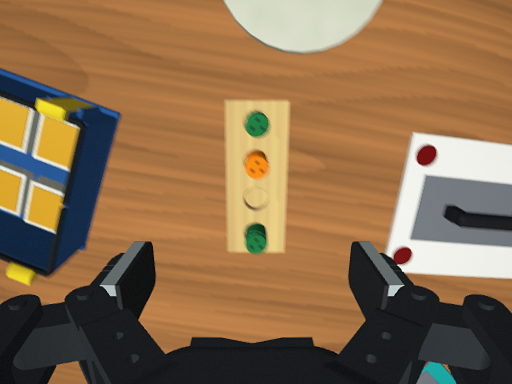

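The wrist view shows the orange capsule at (257,165), the greens at (257,124) and (256,238), and the empty pocket at (256,196). Next I'll enlarge it and measure.

```bash
python3 - <<'E'
from h import *
im=cv2.imread("pics/w1.png");C=cam("wrist")
cv2.imwrite("pics/w1c.png",cv2.resize(im[90:270,200:320],None,fx=3.2,fy=3.2))
o=blobs(im,(5,200,150),(16,255,255),60,(226,100,288,252));print(o)
h=cv2.cvtColor(im,cv2.COLOR_BGR2HSV);print(h[165,252],h[165,235],h[124,257])
g=blobs(im,(50,80,20),(85,255,255),60,(226,100,288,252));print(g)
# min-enclosing circle-like: top face centre
for b in o+g: print(plane(C,[b[:2]],.040).round(4),plane(C,[b[:2]],.036).round(4))
c=cam("top");t=[(239.8,185.7),(238.4,176.9),(243.2,203.0)]
print(proj(C,[0.5655,.016,.04]))
p=blobs(im,(170,100,60),(10,255,255),30,(380,130,512,280));print(p);print(plane(C,[q[:2] for q in p],.024).round(4))
E
```

```text
[(np.float64(256.1), np.float64(165.1), 406, [246, 151, 22, 27])]
[ 16 237 248] [ 21 113 226] [ 71 189 128]
[(np.float64(256.7), np.float64(124.0), 402, [246, 112, 22, 24]), (np.float64(255.6), np.float64(238.0), 472, [246, 224, 20, 28])]
[[0.5767 0.0238 0.04  ]] [[0.5759 0.0236 0.036 ]]
[[0.6128 0.0297 0.04  ]] [[0.6125 0.0296 0.036 ]]
[[0.5064 0.0118 0.04  ]] [[0.5047 0.0115 0.036 ]]
[[262.40889353 178.45890509]]
[(np.float64(426.0), np.float64(154.9), 282, [417, 146, 19, 19]), (np.float64(402.1), np.float64(255.5), 219, [394, 248, 18, 16])]
[[ 0.612  -0.1366  0.024 ]
 [ 0.505  -0.145   0.024 ]]
```

View pics/w1c.png

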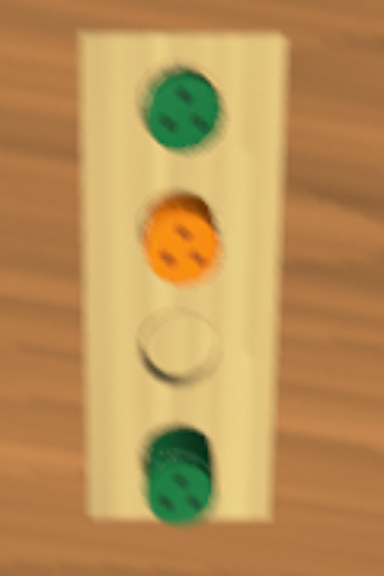

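```bash
python3 - <<'E'
from h import *
im=cv2.imread("pics/scene0.png");C=cam("scene");Ct=cam("top");Cw=cam("wrist")
print("tips", proj(Cw,R.from_euler('xyz',r.sense()["tcp_rot"]).apply([[0,.0427,-.013],[0,-.0427,-.013],[0,0,0]])+r.sense()["tcp_pos"]).round(0))
p=blobs(im,(170,100,60),(10,255,255),3,(185,170,260,220));print(p);print(plane(C,[q[:2] for q in p],.024).round(4))
g=blobs(im,(50,80,20),(85,255,255),3,(245,205,295,250));print(g);print(plane(C,[q[:2] for q in g],.034).round(4))
print("cams",C[2],Ct[2],Cw[2])
# reproject base: robot base axis
print(proj(Ct,[[0,0,0]]),proj(C,[[0,0,0]]))
cv2.imwrite("pics/sc.png",cv2.resize(im[160:310,180:400],None,fx=3.6,fy=3.6,interpolation=cv2.INTER_CUBIC))
E
```

```text
tips [[350. 259.]
 [156. 259.]
 [253. 246.]]
[(np.float64(256.5), np.float64(172.2), 10, [255, 171, 4, 3]), (np.float64(215.0), np.float64(179.5), 6, [214, 179, 3, 2]), (np.float64(195.0), np.float64(193.5), 10, [193, 193, 5, 2]), (np.float64(245.5), np.float64(195.5), 8, [244, 195, 4, 2]), (np.float64(226.0), np.float64(210.8), 13, [224, 210, 5, 3])]
[[ 0.3665 -0.2228  0.024 ]
 [ 0.5118 -0.3099  0.024 ]
 [ 0.6206 -0.3007  0.024 ]
 [ 0.5017 -0.1532  0.024 ]
 [ 0.6089 -0.1452  0.024 ]]
[(np.float64(279.0), np.float64(213.2), 40, [277, 209, 5, 9]), (np.float64(261.2), np.float64(233.1), 46, [259, 229, 6, 10])]
[[0.5009 0.0078 0.034 ]
 [0.6135 0.0267 0.034 ]]
cams [1.23116103 0.58330893 0.88277337] [ 0.24830425 -0.07581075  1.48411343] [0.63684664 0.03750408 0.33308064]
[[246.14707165 328.6301404 ]] [[351.69426733 160.41099533]]
```

View pics/sc.png

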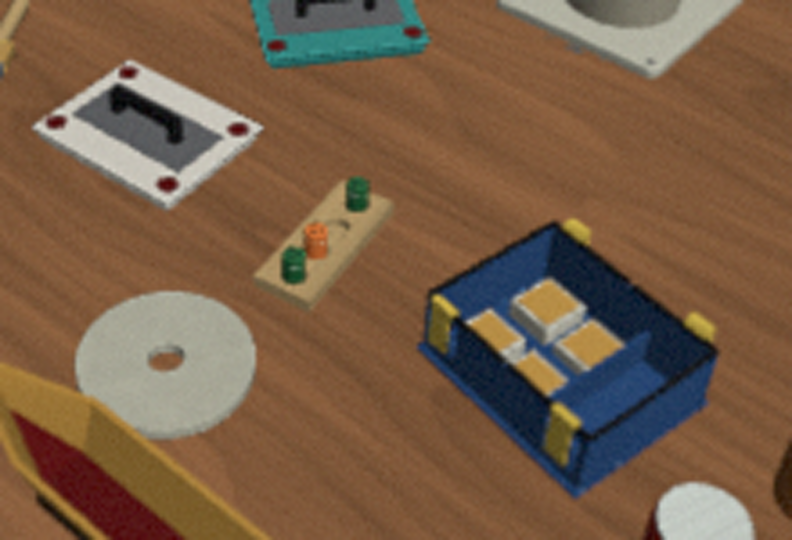

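```bash
python3 - <<'E'
from h import *
im,C,s=snap("wrist","w2");print(s["tcp_pos"],s["tcp_rot"],s["time"])
o=blobs(im,(5,200,150),(16,255,255),60,(226,80,288,252));g=blobs(im,(50,80,20),(85,255,255),60,(226,80,288,262))
for b in o+g: print(b,plane(C,[b[:2]],.040).round(4))
p=blobs(im,(170,100,60),(10,255,255),30,(380,110,512,290));print(p);print(plane(C,[q[:2] for q in p],.024).round(4))
E
```

```text
[0.56876896 0.02553664 0.18976081] [-3.13953731e+00 -2.42481407e-03  1.71082633e-01] 1.75
(np.float64(263.9), np.float64(170.7), 317, [252, 157, 24, 29]) [[0.5728 0.016  0.04  ]]
(np.float64(263.9), np.float64(130.7), 471, [252, 118, 25, 26]) [[0.6082 0.0224 0.04  ]]
(np.float64(261.9), np.float64(244.0), 554, [251, 229, 23, 31]) [[0.5013 0.0047 0.04  ]]
[(np.float64(432.5), np.float64(161.4), 355, [422, 151, 22, 22]), (np.float64(407.8), np.float64(261.4), 272, [398, 253, 20, 18])]
[[ 0.6071 -0.1451  0.024 ]
 [ 0.4993 -0.1534  0.024 ]]
```

The previous picture was taken while the arm was still moving. With it at rest, the wrist view agrees with the top and scene views. The capsule is near (0.569, 0.016). I'll close in and check again.

```bash
python3 - <<'E'
from h import *
print(r.sense()["tcp_pos"],r.sense()["time"])
E
python3 -m crank '[{"dx":3,"dy":-4,"dz":-45,"rx":0,"ry":0,"rz":0,"gripper":1},{"dx":0,"dy":0,"dz":-35,"rx":0,"ry":0,"rz":0,"gripper":1},{"dx":0,"dy":0,"dz":-20,"rx":0,"ry":0,"rz":0,"gripper":1},{"dx":0,"dy":0,"dz":0,"rx":0,"ry":0,"rz":0,"gripper":1},{"dx":0,"dy":0,"dz":0,"rx":0,"ry":0,"rz":0,"gripper":1}]'
python3 - <<'E'
from h import *
im,C,s=snap("wrist","w3");print(s["tcp_pos"],s["tcp_rot"],s["time"])
print(proj(C,[.569,.016,.04]))
o=blobs(im,(5,200,150),(16,255,255),60,(200,0,310,384))
for b in o: print(b,plane(C,[b[:2]],.040).round(4))
E
```

```text
[0.56692029 0.02290498 0.19007316] 1.8
time: 2.3
tcp_pos: [0.5679, 0.0142, 0.0916]
tcp_rot: [-3.142, 0.0, 0.168]
contact_force: [0.1, 0.5, 0.5]
grip_width: 0.0851
[0.56793159 0.01422227 0.0915828 ] [-3.14155569e+00  4.86466415e-04  1.68453203e-01] 2.3
[[250.0423339  207.27124709]]
(np.float64(249.5), np.float64(201.7), 946, [234, 177, 34, 45]) [[0.5725 0.0169 0.04  ]]
```

View pics/w3.png

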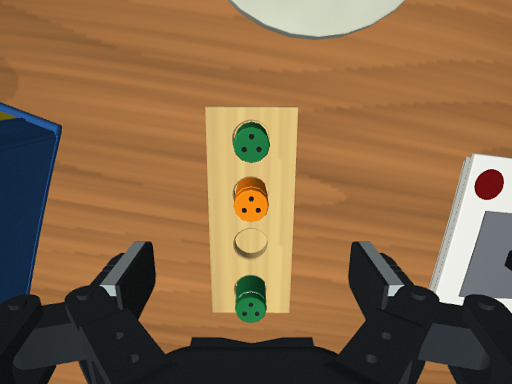

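The orange top face is at (251,206), within 2 px of the prediction. Descend and grip.

```bash
python3 -m crank '[{"dx":2,"dy":1,"dz":-35,"rx":0,"ry":0,"rz":0,"gripper":1},{"dx":0,"dy":0,"dz":-20,"rx":0,"ry":0,"rz":0,"gripper":1},{"dx":0,"dy":0,"dz":-15,"rx":0,"ry":0,"rz":0,"gripper":1},{"dx":0,"dy":0,"dz":0,"rx":0,"ry":0,"rz":0,"gripper":1},{"dx":0,"dy":0,"dz":0,"rx":0,"ry":0,"rz":0,"gripper":-0.2}]'
python3 -m crank '[{"dx":0,"dy":0,"dz":0,"rx":0,"ry":0,"rz":0,"gripper":-0.4},{"dx":0,"dy":0,"dz":0,"rx":0,"ry":0,"rz":0,"gripper":-1},{"dx":0,"dy":0,"dz":0,"rx":0,"ry":0,"rz":0,"gripper":-1},{"dx":0,"dy":0,"dz":0,"rx":0,"ry":0,"rz":0,"gripper":-1},{"dx":0,"dy":0,"dz":0,"rx":0,"ry":0,"rz":0,"gripper":-1}]'
python3 - <<'E'
from h import *
im,C,s=snap("wrist","w4")
E
```

```text
time: 2.85
tcp_pos: [0.5706, 0.0155, 0.0222]
tcp_rot: [3.141, -0.001, 0.169]
contact_force: [-0.9, 0.3, 0.5]
grip_width: 0.0733
time: 3.35
tcp_pos: [0.5704, 0.0156, 0.0222]
tcp_rot: [3.141, -0.001, 0.169]
contact_force: [-0.9, 0.2, 5.4]
grip_width: 0.0195
```

View pics/w4.png

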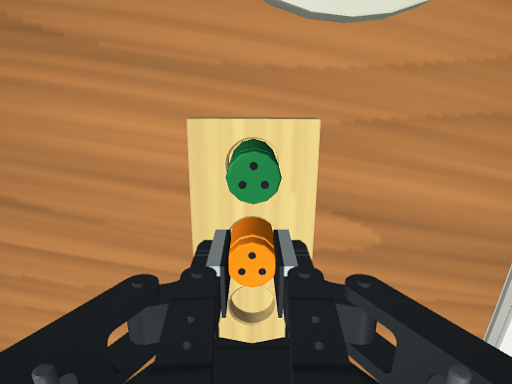

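The capsule is between the pads at (252,265). I'll lift it and carry it to the box, turning so the jaws lie along the box's x.

```bash
python3 -m crank '[{"dx":0,"dy":0,"dz":15,"rx":0,"ry":0,"rz":0,"gripper":-1},{"dx":0,"dy":0,"dz":30,"rx":0,"ry":0,"rz":0,"gripper":-1},{"dx":0,"dy":0,"dz":45,"rx":0,"ry":0,"rz":0,"gripper":-1},{"dx":0,"dy":15,"dz":40,"rx":0,"ry":0,"rz":0.14,"gripper":-1},{"dx":0,"dy":35,"dz":25,"rx":0,"ry":0,"rz":0.14,"gripper":-1}]'
python3 -m crank '[{"dx":-4,"dy":45,"dz":0,"rx":0,"ry":0,"rz":0.14,"gripper":-1},{"dx":-4,"dy":45,"dz":0,"rx":0,"ry":0,"rz":0.14,"gripper":-1},{"dx":-4,"dy":45,"dz":0,"rx":0,"ry":0,"rz":0.14,"gripper":-1},{"dx":-4,"dy":45,"dz":0,"rx":0,"ry":0,"rz":0.14,"gripper":-1},{"dx":-4,"dy":45,"dz":0,"rx":0,"ry":0,"rz":0.14,"gripper":-1}]'
python3 -m crank '[{"dx":-4,"dy":25,"dz":0,"rx":0,"ry":0,"rz":0.14,"gripper":-1},{"dx":0,"dy":11,"dz":0,"rx":0,"ry":0,"rz":0.077,"gripper":-1},{"dx":0,"dy":0,"dz":0,"rx":0,"ry":0,"rz":0,"gripper":-1},{"dx":0,"dy":0,"dz":0,"rx":0,"ry":0,"rz":0,"gripper":-1},{"dx":0,"dy":0,"dz":0,"rx":0,"ry":0,"rz":0,"gripper":-1}]'
python3 - <<'E'
from h import *
im,C,s=snap("wrist","w5");print(s["tcp_pos"],s["tcp_rot"],s["time"],s["grip_width"])
y=blobs(im,(22,140,120),(35,255,255),40);print(y)
snap("top","t5");snap("scene","s5")
E
```

```text
time: 3.9
tcp_pos: [0.5712, 0.0645, 0.1806]
tcp_rot: [3.14, -0.004, 0.451]
contact_force: [-0.2, 0.2, -0.3]
grip_width: 0.0195
time: 4.4
tcp_pos: [0.5495, 0.2923, 0.1776]
tcp_rot: [3.141, -0.001, 1.155]
contact_force: [0.3, 0.1, 0.5]
grip_width: 0.0197
time: 4.9
tcp_pos: [0.546, 0.3256, 0.1766]
tcp_rot: [-3.142, 0.0, 1.363]
contact_force: [0.0, -0.3, -0.4]
grip_width: 0.0197
[0.54597827 0.32557629 0.1766403 ] [-3.14154328e+00  2.57317086e-04  1.36331148e+00] 4.9 0.019668302005462303
[(np.float64(152.6), np.float64(178.0), 576, [143, 159, 20, 36]), (np.float64(358.5), np.float64(177.1), 579, [349, 158, 20, 36]), (np.float64(213.0), np.float64(224.5), 709, [197, 215, 41, 29]), (np.float64(298.4), np.float64(229.2), 819, [273, 218, 43, 36]), (np.float64(233.5), np.float64(290.8), 182, [229, 278, 10, 23]), (np.float64(273.6), np.float64(294.1), 47, [273, 280, 3, 24])]
```

View pics/w5.png

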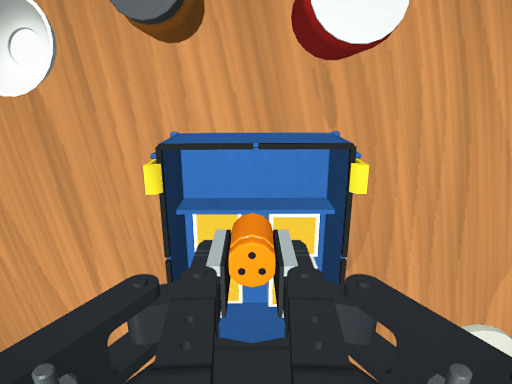

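Both +y catches are visible at (153,178) and (358,177), and the bay lies between rows 150 and 200. I'll compute the box pose.

```bash
python3 - <<'E'
from h import *
im=cv2.imread("pics/w5.png");C=cam("wrist")
a=plane(C,[(152.6,178),(358.5,177.1)],.082);print(a.round(4));d=a[0]-a[1]
print("dist",np.linalg.norm(d), "x-axis yaw",np.arctan2(*( (a[1]-a[0])[:2][::-1])), "mid",a.mean(0).round(4))
a=plane(C,[(162.5,178),(348.5,177.1)],.077);print(a.round(4),np.linalg.norm(a[0]-a[1]),a.mean(0).round(4))
# gasket inner/outer corners far wall: rim top
t=cv2.imread("pics/t5.png");Ct=cam("top")
y=blobs(t,(22,140,150),(35,255,255),4,(140,160,220,230));print(y)
y0=plane(Ct,[(163.4,170.9),(197.5,177),(154.6,208.4),(189.6,214.8)],.083);print(y0.round(4),y0.mean(0))
print(R.from_euler('z',-.2).apply([0,0,0]))
cv2.imwrite("pics/w5c.png",cv2.resize(im[120:300,130:380],None,fx=3.1,fy=3.1))
E
```

```text
[[0.4756 0.3509 0.082 ]
 [0.6256 0.3203 0.082 ]]
dist 0.15310304843584996 x-axis yaw -0.20134968709959764 mid [0.5506 0.3356 0.082 ]
[[0.4812 0.3484 0.077 ]
 [0.6194 0.3203 0.077 ]] 0.14098318695128167 [0.5503 0.3344 0.077 ]
[(np.float64(163.3), np.float64(170.7), 21, [161, 169, 6, 4]), (np.float64(197.5), np.float64(177.0), 18, [195, 176, 6, 3]), (np.float64(181.5), np.float64(186.3), 83, [177, 182, 10, 10]), (np.float64(194.3), np.float64(188.5), 82, [190, 184, 10, 10]), (np.float64(178.1), np.float64(204.0), 81, [173, 200, 11, 10]), (np.float64(190.7), np.float64(206.2), 81, [186, 202, 10, 10]), (np.float64(189.6), np.float64(214.8), 23, [187, 213, 6, 5])]
[[0.6242 0.3194 0.083 ]
 [0.5958 0.1825 0.083 ]
 [0.4725 0.3499 0.083 ]
 [0.4436 0.212  0.083 ]] [0.53401427 0.26592295 0.083     ]
[0. 0. 0.]
```

View pics/w5c.png

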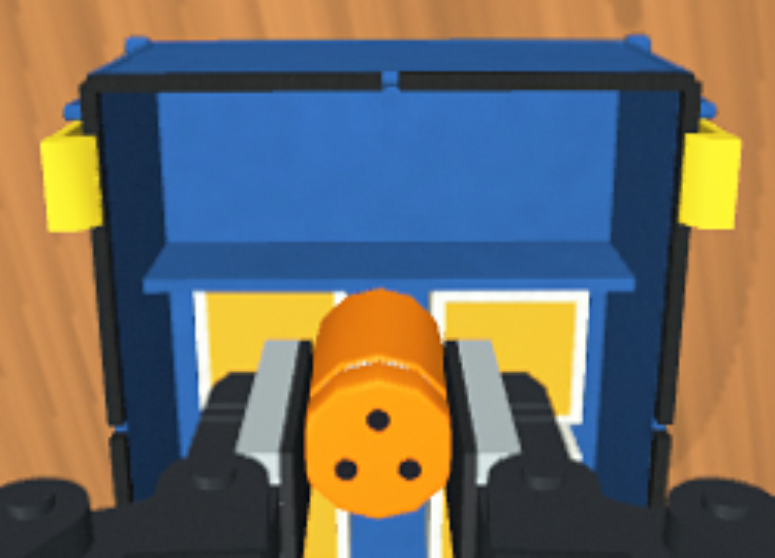

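View pics/s5.png

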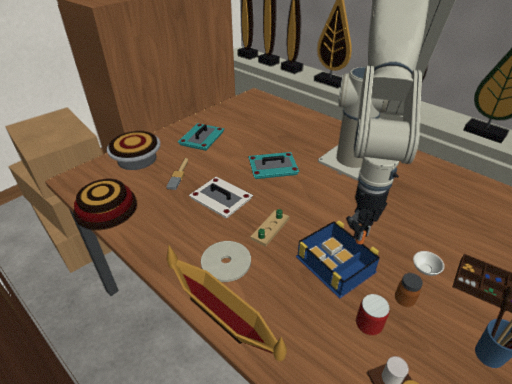

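```bash
python3 -m crank '[{"dx":2,"dy":1,"dz":-35,"rx":0,"ry":0,"rz":0,"gripper":-1},{"dx":0,"dy":0,"dz":-40,"rx":0,"ry":0,"rz":0,"gripper":-1},{"dx":0,"dy":0,"dz":-40,"rx":0,"ry":0,"rz":0,"gripper":-1},{"dx":0,"dy":0,"dz":-20,"rx":0,"ry":0,"rz":0,"gripper":-1},{"dx":0,"dy":0,"dz":-12,"rx":0,"ry":0,"rz":0,"gripper":-1}]'
python3 -m crank '[{"dx":0,"dy":0,"dz":-3,"rx":0,"ry":0,"rz":0,"gripper":-1},{"dx":0,"dy":0,"dz":-1,"rx":0,"ry":0,"rz":0,"gripper":-1},{"dx":0,"dy":0,"dz":-1,"rx":0,"ry":0,"rz":0,"gripper":-1},{"dx":0,"dy":0,"dz":-1,"rx":0,"ry":0,"rz":0,"gripper":-1},{"dx":0,"dy":0,"dz":0,"rx":0,"ry":0,"rz":0,"gripper":-1}]'
```

```text
time: 5.55
tcp_pos: [0.547, 0.3263, 0.027]
tcp_rot: [-3.139, 0.002, 1.365]
contact_force: [0.5, 0.3, -1.1]
grip_width: 0.0194
time: 6.05
tcp_pos: [0.5484, 0.3279, 0.0242]
tcp_rot: [3.141, -0.001, 1.366]
contact_force: [-0.3, -0.3, 0.0]
grip_width: 0.0197
```

```bash
python3 -m crank '[{"dx":0,"dy":0,"dz":-1,"rx":0,"ry":0,"rz":0,"gripper":-1},{"dx":0,"dy":0,"dz":-1,"rx":0,"ry":0,"rz":0,"gripper":-1},{"dx":0,"dy":0,"dz":0,"rx":0,"ry":0,"rz":0,"gripper":-1},{"dx":0,"dy":0,"dz":0,"rx":0,"ry":0,"rz":0,"gripper":-1},{"dx":0,"dy":0,"dz":0,"rx":0,"ry":0,"rz":0,"gripper":-1}]'
```

```text
time: 6.55
tcp_pos: [0.5483, 0.3278, 0.0222]
tcp_rot: [3.141, -0.001, 1.366]
contact_force: [-1.3, -1.0, 6.1]
grip_width: 0.0194
```

It's on the floor (6 N). Release and lift.

```bash
python3 -m crank '[{"dx":0,"dy":0,"dz":0,"rx":0,"ry":0,"rz":0,"gripper":-0.4},{"dx":0,"dy":0,"dz":0,"rx":0,"ry":0,"rz":0,"gripper":-0.2},{"dx":0,"dy":0,"dz":0,"rx":0,"ry":0,"rz":0,"gripper":0},{"dx":0,"dy":0,"dz":0,"rx":0,"ry":0,"rz":0,"gripper":0},{"dx":0,"dy":0,"dz":5,"rx":0,"ry":0,"rz":0,"gripper":0}]'
python3 -m crank '[{"dx":0,"dy":0,"dz":15,"rx":0,"ry":0,"rz":0,"gripper":0},{"dx":0,"dy":0,"dz":40,"rx":0,"ry":0,"rz":0,"gripper":0},{"dx":0,"dy":0,"dz":45,"rx":0,"ry":0,"rz":0,"gripper":0},{"dx":0,"dy":0,"dz":45,"rx":0,"ry":0,"rz":0,"gripper":0},{"dx":0,"dy":-40,"dz":20,"rx":0,"ry":0,"rz":0.05,"gripper":0}]'
python3 - <<'E'
from h import *
snap("wrist","w6")
E
```

```text
time: 7.05
tcp_pos: [0.5474, 0.3273, 0.0258]
tcp_rot: [-3.14, 0.001, 1.366]
contact_force: [0.1, 0.1, 0.4]
grip_width: 0.0427
time: 7.55
tcp_pos: [0.5506, 0.2916, 0.1977]
tcp_rot: [3.134, -0.007, 1.42]
contact_force: [1.2, -0.3, -0.7]
grip_width: 0.0428
```

View pics/w6.png

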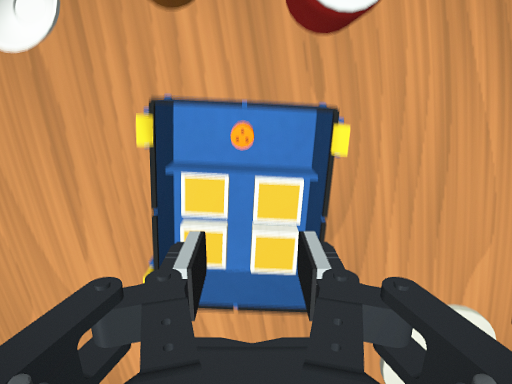

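The capsule stands upright in the bay at (242,136). Now to the lid.

```bash
python3 -m crank '[{"dx":1,"dy":-47,"dz":0,"rx":0,"ry":0,"rz":0.05,"gripper":0},{"dx":1,"dy":-47,"dz":0,"rx":0,"ry":0,"rz":0.05,"gripper":0},{"dx":1,"dy":-47,"dz":0,"rx":0,"ry":0,"rz":0.05,"gripper":0},{"dx":1,"dy":-47,"dz":0,"rx":0,"ry":0,"rz":0.05,"gripper":0},{"dx":1,"dy":-47,"dz":0,"rx":0,"ry":0,"rz":0.033,"gripper":0}]'
python3 -m crank '[{"dx":1,"dy":-47,"dz":0,"rx":0,"ry":0,"rz":0,"gripper":0},{"dx":1,"dy":-47,"dz":0,"rx":0,"ry":0,"rz":0,"gripper":0},{"dx":1,"dy":-47,"dz":0,"rx":0,"ry":0,"rz":0,"gripper":0},{"dx":1,"dy":-47,"dz":0,"rx":0,"ry":0,"rz":0,"gripper":0},{"dx":1,"dy":-46,"dz":0,"rx":0,"ry":0,"rz":0,"gripper":0}]'
python3 -m crank '[{"dx":0,"dy":-30,"dz":-10,"rx":0,"ry":0,"rz":0,"gripper":0},{"dx":0,"dy":-15,"dz":0,"rx":0,"ry":0,"rz":0,"gripper":0},{"dx":0,"dy":0,"dz":0,"rx":0,"ry":0,"rz":0,"gripper":0},{"dx":0,"dy":0,"dz":0,"rx":0,"ry":0,"rz":0,"gripper":0},{"dx":0,"dy":0,"dz":0,"rx":0,"ry":0,"rz":0,"gripper":0}]'
python3 - <<'E'
from h import *
im,C,s=snap("wrist","w7");print(s["tcp_pos"],s["tcp_rot"],s["time"])
p=blobs(im,(170,100,60),(10,255,255),60);print(p);print(plane(C,[q[:2] for q in p],.024).round(4))
E
```

```text
time: 8.1
tcp_pos: [0.5528, 0.0508, 0.1924]
tcp_rot: [3.14, 0.0, 1.651]
contact_force: [0.4, -0.3, 1.1]
grip_width: 0.0427
time: 8.6
tcp_pos: [0.5577, -0.1835, 0.1924]
tcp_rot: [3.141, 0.0, 1.648]
contact_force: [-0.7, 0.2, 0.3]
grip_width: 0.0424
time: 9.1
tcp_pos: [0.5581, -0.2249, 0.1818]
tcp_rot: [3.141, -0.0, 1.65]
contact_force: [-0.3, -1.2, 0.2]
grip_width: 0.0427
[ 0.55810785 -0.22494998  0.18175981] [ 3.14142573e+00 -2.41253207e-04  1.65013135e+00] 9.1
[(np.float64(191.7), np.float64(87.3), 471, [180, 75, 24, 25]), (np.float64(315.2), np.float64(88.2), 472, [304, 76, 24, 25]), (np.float64(49.8), np.float64(155.0), 364, [40, 144, 21, 22]), (np.float64(2.9), np.float64(232.4), 112, [0, 223, 8, 18]), (np.float64(506.5), np.float64(343.1), 94, [498, 339, 14, 12])]
[[ 0.4991 -0.1529  0.024 ]
 [ 0.6071 -0.1449  0.024 ]
 [ 0.365  -0.223   0.024 ]
 [ 0.3039 -0.3089  0.024 ]
 [ 0.8808 -0.4092  0.024 ]]
```

View pics/w7.png

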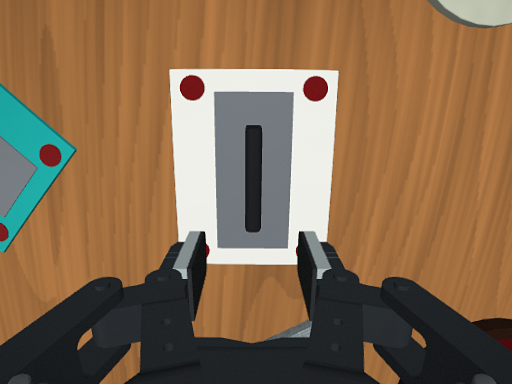

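The white lid is confirmed: pads at (192,87) and (315,88), bar from (253,125) to (253,232). Lid centre is (0.559,-0.227). Descend onto the bar.

```bash
python3 -m crank '[{"dx":1,"dy":-2,"dz":-40,"rx":0,"ry":0,"rz":-0.005,"gripper":0},{"dx":0,"dy":0,"dz":-45,"rx":0,"ry":0,"rz":0,"gripper":0},{"dx":0,"dy":0,"dz":-40,"rx":0,"ry":0,"rz":0,"gripper":0},{"dx":0,"dy":0,"dz":-16,"rx":0,"ry":0,"rz":0,"gripper":0},{"dx":0,"dy":0,"dz":-10,"rx":0,"ry":0,"rz":0,"gripper":0}]'
python3 -m crank '[{"dx":0,"dy":0,"dz":0,"rx":0,"ry":0,"rz":0,"gripper":0},{"dx":0,"dy":0,"dz":0,"rx":0,"ry":0,"rz":0,"gripper":-0.4},{"dx":0,"dy":0,"dz":0,"rx":0,"ry":0,"rz":0,"gripper":-1},{"dx":0,"dy":0,"dz":0,"rx":0,"ry":0,"rz":0,"gripper":-1},{"dx":0,"dy":0,"dz":0,"rx":0,"ry":0,"rz":0,"gripper":-1}]'
python3 -m crank '[{"dx":0,"dy":0,"dz":0,"rx":0,"ry":0,"rz":0,"gripper":-1},{"dx":0,"dy":0,"dz":10,"rx":0,"ry":0,"rz":0,"gripper":-1},{"dx":0,"dy":0,"dz":20,"rx":0,"ry":0,"rz":0,"gripper":-1},{"dx":0,"dy":0,"dz":20,"rx":0,"ry":0,"rz":0,"gripper":-1},{"dx":0,"dy":0,"dz":0,"rx":0,"ry":0,"rz":0,"gripper":-1}]'
python3 - <<'E'
from h import *
snap("wrist","w8")
E
```

```text
time: 9.65
tcp_pos: [0.5587, -0.2273, 0.0292]
tcp_rot: [-3.14, -0.001, 1.645]
contact_force: [0.6, -0.2, 1.0]
grip_width: 0.043
time: 10.15
tcp_pos: [0.5603, -0.2289, 0.0323]
tcp_rot: [3.139, 0.001, 1.644]
contact_force: [-0.7, 0.9, 7.2]
grip_width: 0.0129
time: 10.65
tcp_pos: [0.5607, -0.2292, 0.0834]
tcp_rot: [3.137, 0.002, 1.644]
contact_force: [0.4, 0.4, -3.4]
grip_width: 0.0129
```

View pics/w8.png

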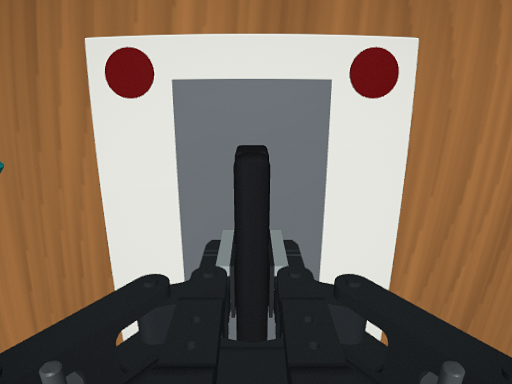

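```bash
python3 -m crank '[{"dx":0,"dy":0,"dz":30,"rx":0,"ry":0,"rz":0,"gripper":-1},{"dx":0,"dy":0,"dz":40,"rx":0,"ry":0,"rz":0,"gripper":-1},{"dx":0,"dy":0,"dz":20,"rx":0,"ry":0,"rz":0,"gripper":-1},{"dx":0,"dy":0,"dz":0,"rx":0,"ry":0,"rz":0,"gripper":-1},{"dx":0,"dy":0,"dz":0,"rx":0,"ry":0,"rz":0,"gripper":-1}]'
python3 - <<'E'
from h import *
im,C,s=snap("wrist","w9");print(s["tcp_pos"],s["tcp_rot"],s["time"])
p=blobs(im,(170,100,40),(10,255,255),300);print(p)
P=plane(C,[q[:2] for q in p[:2]],s["tcp_pos"][2]-.0083);print(P.round(4))
T=R.from_euler('xyz',s["tcp_rot"]).inv().apply(P-s["tcp_pos"]);print("tool",T.round(4))
d=P[1]-P[0];yaw=np.arctan2(d[1],d[0]);c=P.mean(0)-.078*np.array([-np.sin(yaw),np.cos(yaw),0])
print("lid yaw",yaw,"tool-yaw diff",s["tcp_rot"][2]-np.pi/2-yaw,"c",c,"minus tcp",c-s["tcp_pos"])
E
```

```text
time: 11.2
tcp_pos: [0.5582, -0.2281, 0.1691]
tcp_rot: [-3.14, -0.001, 1.644]
contact_force: [0.4, 0.5, -3.2]
grip_width: 0.0124
[ 0.55820358 -0.22811825  0.16912288] [-3.14033070e+00 -6.21591115e-04  1.64376277e+00] 11.2
[(np.float64(128.8), np.float64(72.3), 1934, [105, 47, 49, 51]), (np.float64(373.8), np.float64(72.3), 1923, [350, 47, 49, 51]), (np.float64(42.2), np.float64(155.4), 394, [32, 144, 22, 23])]
[[ 0.4978 -0.1521  0.1608]
 [ 0.6056 -0.1442  0.1608]]
tool [[ 0.0802 -0.0547  0.0084]
 [ 0.0803  0.0534  0.0083]]
lid yaw 0.0733698950595615 tool-yaw diff -0.00040344717902209004 c [ 0.55743368 -0.22591664  0.16082288] minus tcp [-0.0007699   0.00220161 -0.0083    ]
```

```bash
python3 -m crank '[{"dx":-2,"dy":25,"dz":0,"rx":0,"ry":0,"rz":-0.02,"gripper":-1},{"dx":-2,"dy":40,"dz":0,"rx":0,"ry":0,"rz":-0.03,"gripper":-1},{"dx":-2,"dy":40,"dz":0,"rx":0,"ry":0,"rz":-0.03,"gripper":-1},{"dx":-2,"dy":40,"dz":0,"rx":0,"ry":0,"rz":-0.03,"gripper":-1},{"dx":-2,"dy":40,"dz":0,"rx":0,"ry":0,"rz":-0.03,"gripper":-1}]'
python3 -m crank '[{"dx":-2,"dy":40,"dz":0,"rx":0,"ry":0,"rz":-0.03,"gripper":-1},{"dx":-2,"dy":40,"dz":0,"rx":0,"ry":0,"rz":-0.03,"gripper":-1},{"dx":-2,"dy":40,"dz":0,"rx":0,"ry":0,"rz":-0.03,"gripper":-1},{"dx":-2,"dy":40,"dz":0,"rx":0,"ry":0,"rz":-0.03,"gripper":-1},{"dx":-2,"dy":40,"dz":0,"rx":0,"ry":0,"rz":-0.013,"gripper":-1}]'
python3 -m crank '[{"dx":-1,"dy":40,"dz":0,"rx":0,"ry":0,"rz":0,"gripper":-1},{"dx":-1,"dy":40,"dz":0,"rx":0,"ry":0,"rz":0,"gripper":-1},{"dx":0,"dy":20,"dz":0,"rx":0,"ry":0,"rz":0,"gripper":-1},{"dx":0,"dy":7,"dz":0,"rx":0,"ry":0,"rz":0,"gripper":-1},{"dx":0,"dy":0,"dz":0,"rx":0,"ry":0,"rz":0,"gripper":-1}]'
python3 -m crank '[{"dx":0,"dy":0,"dz":-20,"rx":0,"ry":0,"rz":0,"gripper":-1},{"dx":0,"dy":0,"dz":-10,"rx":0,"ry":0,"rz":0,"gripper":-1},{"dx":0,"dy":0,"dz":0,"rx":0,"ry":0,"rz":0,"gripper":-1},{"dx":0,"dy":0,"dz":0,"rx":0,"ry":0,"rz":0,"gripper":-1},{"dx":0,"dy":0,"dz":0,"rx":0,"ry":0,"rz":0,"gripper":-1}]'
python3 - <<'E'
from h import *
im,C,s=snap("wrist","w10");print(s["tcp_pos"],s["tcp_rot"],s["time"])
snap("scene","s10");t,_,_=snap("top","t10")
cv2.imwrite("pics/t10c.png",cv2.resize(t[140:240,120:230],None,fx=5,fy=5,interpolation=cv2.INTER_CUBIC))
E
```

```text
time: 11.75
tcp_pos: [0.5473, -0.0419, 0.168]
tcp_rot: [-3.138, -0.0, 1.502]
contact_force: [-0.1, 0.6, -2.3]
grip_width: 0.0128
time: 12.25
tcp_pos: [0.5373, 0.1578, 0.168]
tcp_rot: [-3.138, 0.002, 1.37]
contact_force: [0.3, 0.0, -2.9]
grip_width: 0.0129
time: 12.75
tcp_pos: [0.5359, 0.2638, 0.1684]
tcp_rot: [-3.139, 0.002, 1.372]
contact_force: [-0.3, -0.3, -2.9]
grip_width: 0.0129
time: 13.25
tcp_pos: [0.5375, 0.2633, 0.1409]
tcp_rot: [3.141, -0.0, 1.37]
contact_force: [-0.2, -0.7, -1.6]
grip_width: 0.0126
[0.53746919 0.26328433 0.14088015] [ 3.14091931e+00 -4.42837596e-04  1.37017601e+00] 13.25
```

View pics/w10.png

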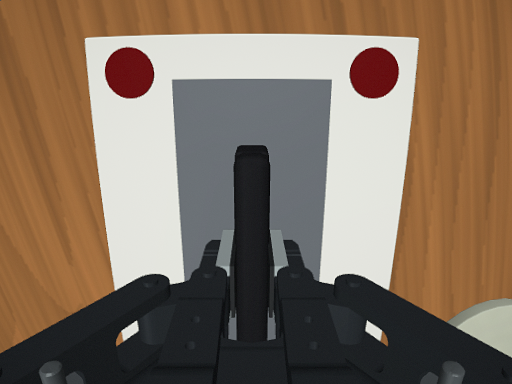

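View pics/t10c.png

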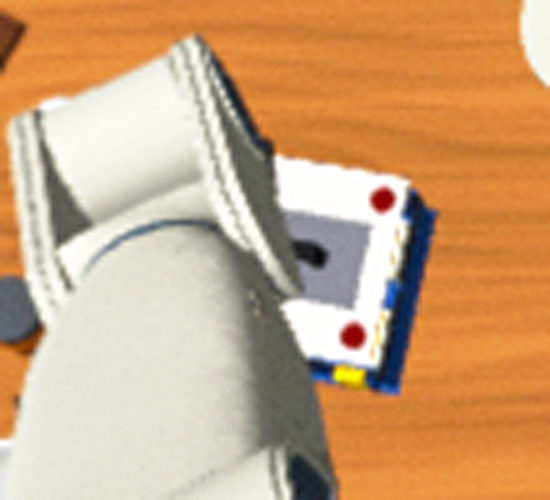

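View pics/s10.png

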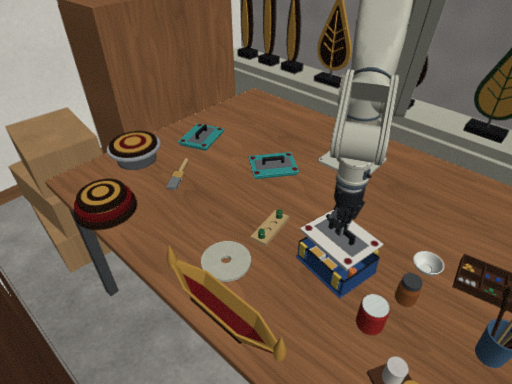

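The lid hangs over the box with the -y pads visible in the top view. I'll cross-check its offset against the catch positions from the same camera.

```bash
python3 - <<'E'
from h import *
t=cv2.imread("pics/t10.png");Ct=cam("top");z=r.sense()["tcp_pos"][2]-.0083
p=blobs(t,(170,100,40),(10,255,255),6,(180,160,210,215));print(p);P=plane(Ct,[q[:2] for q in p],z);print(P.round(4))
d=P[0]-P[1];yaw=np.arctan2(d[1],d[0]);print(yaw,"lid c top",(P.mean(0)+.078*np.array([-np.sin(yaw),np.cos(yaw),0])).round(4),"box c top .5340 .2659")
s=cv2.imread("pics/s10.png");Cs=cam("scene")
p=blobs(s,(170,100,40),(10,255,255),4,(295,210,390,275));print(p);P=plane(Cs,[q[:2] for q in p],z);print(P.round(4), P.mean(0))
y=blobs(cv2.imread("pics/scene0.png"),(22,120,100),(35,255,255),4,(295,215,385,295));print(y);print(plane(Cs,[q[:2] for q in y],.082).round(4))
E
```

```text
[(np.float64(196.0), np.float64(179.6), 17, [194, 178, 5, 5]), (np.float64(190.0), np.float64(206.9), 20, [188, 205, 5, 5])]
[[0.5733 0.179  0.1327]
 [0.467  0.2007 0.1327]]
-0.20135419142355399 lid c top [0.5357 0.2663 0.1327] box c top .5340 .2659
[(np.float64(308.3), np.float64(227.5), 22, [306, 226, 6, 4]), (np.float64(374.1), np.float64(243.0), 24, [371, 241, 7, 5]), (np.float64(347.5), np.float64(260.8), 26, [345, 259, 6, 5])]
[[0.5755 0.1781 0.1327]
 [0.5007 0.3521 0.1327]
 [0.6066 0.3309 0.1327]] [0.56094054 0.28701335 0.13268495]
[(np.float64(340.1), np.float64(223.7), 28, [337, 221, 7, 7]), (np.float64(302.8), np.float64(244.6), 25, [300, 242, 7, 6]), (np.float64(374.0), np.float64(250.2), 35, [370, 247, 8, 8]), (np.float64(303.1), np.float64(250.3), 7, [302, 249, 3, 4]), (np.float64(336.3), np.float64(275.2), 30, [333, 272, 8, 7]), (np.float64(337.2), np.float64(281.4), 5, [337, 280, 2, 4]), (np.float64(336.0), np.float64(286.5), 4, [336, 285, 1, 4])]
[[0.4495 0.2152 0.082 ]
 [0.6004 0.1816 0.082 ]
 [0.4774 0.3504 0.082 ]
 [0.6178 0.1959 0.082 ]
 [0.629  0.3184 0.082 ]
 [0.645  0.3317 0.082 ]
 [0.6612 0.3385 0.082 ]]
```

The offsets are (+1.7,+0.4) mm in the top view and (-1.0,-1.3) mm in the scene view, so within the 4 mm taper. Lower away.

```bash
python3 -m crank '[{"dx":0,"dy":0,"dz":-15,"rx":0,"ry":0,"rz":0,"gripper":-1},{"dx":0,"dy":0,"dz":-10,"rx":0,"ry":0,"rz":0,"gripper":-1},{"dx":0,"dy":0,"dz":-6,"rx":0,"ry":0,"rz":0,"gripper":-1},{"dx":0,"dy":0,"dz":-3,"rx":0,"ry":0,"rz":0,"gripper":-1},{"dx":0,"dy":0,"dz":0,"rx":0,"ry":0,"rz":0,"gripper":-1}]'
python3 -m crank '[{"dx":0,"dy":0,"dz":-2,"rx":0,"ry":0,"rz":0,"gripper":-1},{"dx":0,"dy":0,"dz":-2,"rx":0,"ry":0,"rz":0,"gripper":-1},{"dx":0,"dy":0,"dz":-1,"rx":0,"ry":0,"rz":0,"gripper":-1},{"dx":0,"dy":0,"dz":0,"rx":0,"ry":0,"rz":0,"gripper":-1},{"dx":0,"dy":0,"dz":0,"rx":0,"ry":0,"rz":0,"gripper":-1}]'
```

```text
time: 13.9
tcp_pos: [0.5366, 0.2634, 0.1055]
tcp_rot: [-3.14, 0.001, 1.371]
contact_force: [-0.6, -0.5, -2.6]
grip_width: 0.0128
time: 14.4
tcp_pos: [0.537, 0.2636, 0.1015]
tcp_rot: [3.141, -0.0, 1.371]
contact_force: [-0.4, -0.2, -2.3]
grip_width: 0.0131
```

```bash
python3 -m crank '[{"dx":0,"dy":0,"dz":-1,"rx":0,"ry":0,"rz":0,"gripper":-1},{"dx":0,"dy":0,"dz":-1,"rx":0,"ry":0,"rz":0,"gripper":-1},{"dx":0,"dy":0,"dz":-1,"rx":0,"ry":0,"rz":0,"gripper":-1},{"dx":0,"dy":0,"dz":0,"rx":0,"ry":0,"rz":0,"gripper":-1},{"dx":0,"dy":0,"dz":0,"rx":0,"ry":0,"rz":0,"gripper":-1}]'
python3 -m crank '[{"dx":0,"dy":0,"dz":-1,"rx":0,"ry":0,"rz":0,"gripper":-1},{"dx":0,"dy":0,"dz":0,"rx":0,"ry":0,"rz":0,"gripper":-1},{"dx":0,"dy":0,"dz":0,"rx":0,"ry":0,"rz":0,"gripper":-1},{"dx":0,"dy":0,"dz":0,"rx":0,"ry":0,"rz":0,"gripper":-1},{"dx":0,"dy":0,"dz":0,"rx":0,"ry":0,"rz":0,"gripper":-1}]'
```

```text
time: 14.9
tcp_pos: [0.5369, 0.2636, 0.0983]
tcp_rot: [-3.141, 0.0, 1.371]
contact_force: [-0.0, -0.3, -2.3]
grip_width: 0.0128
time: 15.4
tcp_pos: [0.5369, 0.2636, 0.0973]
tcp_rot: [-3.141, 0.0, 1.371]
contact_force: [-1.8, -0.1, -2.5]
grip_width: 0.0131
```

```bash
python3 -m crank '[{"dx":0,"dy":0,"dz":-1,"rx":0,"ry":0,"rz":0,"gripper":-1},{"dx":0,"dy":0,"dz":0,"rx":0,"ry":0,"rz":0,"gripper":-1},{"dx":0,"dy":0,"dz":0,"rx":0,"ry":0,"rz":0,"gripper":-1},{"dx":0,"dy":0,"dz":0,"rx":0,"ry":0,"rz":0,"gripper":-1},{"dx":0,"dy":0,"dz":0,"rx":0,"ry":0,"rz":0,"gripper":-1}]'
```

```text
time: 15.9
tcp_pos: [0.5368, 0.2637, 0.0964]
tcp_rot: [-3.141, -0.0, 1.371]
contact_force: [-3.6, 1.0, 1.9]
grip_width: 0.0129
```

```bash
python3 -m crank '[{"dx":0,"dy":0,"dz":0,"rx":0,"ry":0,"rz":0,"gripper":-0.5},{"dx":0,"dy":0,"dz":0,"rx":0,"ry":0,"rz":0,"gripper":-0.3},{"dx":0,"dy":0,"dz":0,"rx":0,"ry":0,"rz":0,"gripper":-0.1},{"dx":0,"dy":0,"dz":0,"rx":0,"ry":0,"rz":0,"gripper":-0.1},{"dx":0,"dy":0,"dz":15,"rx":0,"ry":0,"rz":0,"gripper":-0.1}]'
python3 -m crank '[{"dx":0,"dy":0,"dz":30,"rx":0,"ry":0,"rz":0,"gripper":-0.1},{"dx":0,"dy":0,"dz":40,"rx":0,"ry":0,"rz":0,"gripper":-1},{"dx":-5,"dy":-20,"dz":30,"rx":0,"ry":0,"rz":0,"gripper":-1},{"dx":0,"dy":0,"dz":0,"rx":0,"ry":0,"rz":0,"gripper":-1},{"dx":0,"dy":0,"dz":0,"rx":0,"ry":0,"rz":0,"gripper":-1}]'
python3 - <<'E'
from h import *
im,C,s=snap("wrist","w11");print(s["tcp_pos"],s["tcp_rot"],s["time"])
p=blobs(im,(170,100,40),(10,255,255),100);print(p);print(plane(C,[q[:2] for q in p],.089).round(4))
y=blobs(im,(22,140,120),(35,255,255),30);print(y);print(plane(C,[q[:2] for q in y],.082).round(4))
E
```

```text
time: 16.4
tcp_pos: [0.5358, 0.2629, 0.1101]
tcp_rot: [-3.139, 0.002, 1.371]
contact_force: [-0.1, 0.3, -0.2]
grip_width: 0.0385
time: 16.9
tcp_pos: [0.5324, 0.2436, 0.213]
tcp_rot: [3.139, -0.002, 1.37]
contact_force: [-0.2, -0.2, 0.2]
grip_width: 0.0003
[0.53244259 0.24357287 0.21298014] [ 3.13935839e+00 -1.60836144e-03  1.37014258e+00] 16.9
[(np.float64(181.3), np.float64(54.4), 636, [168, 40, 28, 29]), (np.float64(322.1), np.float64(54.9), 635, [308, 41, 29, 29]), (np.float64(190.1), np.float64(241.6), 415, [179, 231, 24, 22]), (np.float64(311.9), np.float64(242.4), 414, [300, 232, 24, 22])]
[[0.4994 0.3528 0.089 ]
 [0.6047 0.331  0.089 ]
 [0.4681 0.2009 0.089 ]
 [0.5731 0.1787 0.089 ]]
[(np.float64(151.2), np.float64(65.4), 313, [146, 51, 12, 30]), (np.float64(351.4), np.float64(66.2), 273, [347, 52, 10, 30]), (np.float64(162.5), np.float64(228.7), 246, [158, 211, 10, 32]), (np.float64(339.1), np.float64(229.4), 221, [335, 212, 10, 32])]
[[0.4727 0.3509 0.082 ]
 [0.628  0.3188 0.082 ]
 [0.4448 0.215  0.082 ]
 [0.5998 0.1828 0.082 ]]
```

View pics/w11.png

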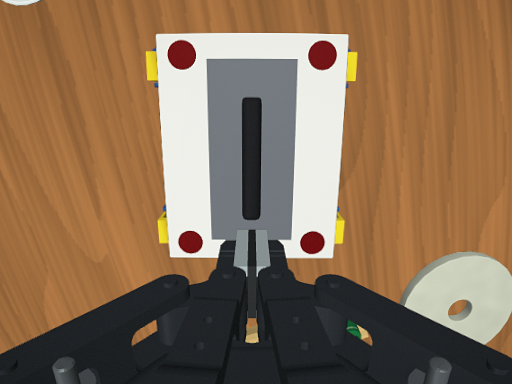

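The lid is seated on the noses with all four pads and four catches visible. Lid and box centres agree within 1 mm. First corner is pad2 at (0.573,0.179).

```bash
python3 -m crank '[{"dx":21,"dy":-32,"dz":-20,"rx":0,"ry":0,"rz":0,"gripper":-1},{"dx":20,"dy":-33,"dz":-25,"rx":0,"ry":0,"rz":0,"gripper":-1},{"dx":0,"dy":0,"dz":-35,"rx":0,"ry":0,"rz":0,"gripper":-1},{"dx":0,"dy":0,"dz":-25,"rx":0,"ry":0,"rz":0,"gripper":-1},{"dx":0,"dy":0,"dz":-10,"rx":0,"ry":0,"rz":0,"gripper":-1}]'
python3 -m crank '[{"dx":0,"dy":0,"dz":-3,"rx":0,"ry":0,"rz":0,"gripper":-1},{"dx":0,"dy":0,"dz":-1,"rx":0,"ry":0,"rz":0,"gripper":-1},{"dx":0,"dy":0,"dz":-1,"rx":0,"ry":0,"rz":0,"gripper":-1},{"dx":0,"dy":0,"dz":0,"rx":0,"ry":0,"rz":0,"gripper":-1},{"dx":0,"dy":0,"dz":0,"rx":0,"ry":0,"rz":0,"gripper":-1}]'
```

```text
time: 17.45
tcp_pos: [0.5706, 0.1778, 0.0923]
tcp_rot: [-3.136, 0.003, 1.37]
contact_force: [-1.1, -0.7, 0.0]
grip_width: -0.0002
time: 17.95
tcp_pos: [0.5735, 0.1789, 0.0923]
tcp_rot: [3.14, -0.001, 1.371]
contact_force: [-0.3, -0.3, 0.5]
grip_width: 0.0002
```

```bash
python3 -m crank '[{"dx":0,"dy":0,"dz":-1,"rx":0,"ry":0,"rz":0,"gripper":-1},{"dx":0,"dy":0,"dz":-1,"rx":0,"ry":0,"rz":0,"gripper":-1},{"dx":0,"dy":0,"dz":-1,"rx":0,"ry":0,"rz":0,"gripper":-1},{"dx":0,"dy":0,"dz":-1,"rx":0,"ry":0,"rz":0,"gripper":-1},{"dx":0,"dy":0,"dz":-1,"rx":0,"ry":0,"rz":0,"gripper":-1}]'
```

```text
time: 18.45
tcp_pos: [0.573, 0.1786, 0.0866]
tcp_rot: [-3.141, -0.0, 1.371]
contact_force: [-2.8, -0.3, 9.9]
grip_width: -0.0001
```

```bash
python3 -m crank '[{"dx":0,"dy":0,"dz":-1,"rx":0,"ry":0,"rz":0,"gripper":-1},{"dx":0,"dy":0,"dz":-1,"rx":0,"ry":0,"rz":0,"gripper":-1},{"dx":0,"dy":0,"dz":0,"rx":0,"ry":0,"rz":0,"gripper":-1},{"dx":0,"dy":0,"dz":0,"rx":0,"ry":0,"rz":0,"gripper":-1},{"dx":0,"dy":0,"dz":0,"rx":0,"ry":0,"rz":0,"gripper":-1}]'
```

```text
time: 18.95
tcp_pos: [0.5729, 0.1789, 0.0852]
tcp_rot: [-3.142, -0.001, 1.371]
contact_force: [-3.8, 1.4, 10.0]
grip_width: -0.0
```

```bash
python3 -m crank '[{"dx":0,"dy":0,"dz":-1,"rx":0,"ry":0,"rz":0,"gripper":-1},{"dx":0,"dy":0,"dz":-1,"rx":0,"ry":0,"rz":0,"gripper":-1},{"dx":0,"dy":0,"dz":-1,"rx":0,"ry":0,"rz":0,"gripper":-1},{"dx":0,"dy":0,"dz":0,"rx":0,"ry":0,"rz":0,"gripper":-1},{"dx":0,"dy":0,"dz":0,"rx":0,"ry":0,"rz":0,"gripper":-1}]'
```

```text
time: 19.45
tcp_pos: [0.5732, 0.1789, 0.0817]
tcp_rot: [3.141, -0.001, 1.371]
contact_force: [-1.7, 1.8, 5.3]
grip_width: -0.0001
```

```bash
python3 -m crank '[{"dx":0,"dy":0,"dz":-1,"rx":0,"ry":0,"rz":0,"gripper":-1},{"dx":0,"dy":0,"dz":0,"rx":0,"ry":0,"rz":0,"gripper":-1},{"dx":0,"dy":0,"dz":-1,"rx":0,"ry":0,"rz":0,"gripper":-1},{"dx":0,"dy":0,"dz":0,"rx":0,"ry":0,"rz":0,"gripper":-1},{"dx":0,"dy":0,"dz":0,"rx":0,"ry":0,"rz":0,"gripper":-1}]'
```

```text
time: 19.95
tcp_pos: [0.5732, 0.1788, 0.0797]
tcp_rot: [3.141, -0.0, 1.371]
contact_force: [-1.3, 1.6, 6.5]
grip_width: -0.0001
```

```bash
python3 -m crank '[{"dx":0,"dy":0,"dz":-0.5,"rx":0,"ry":0,"rz":0,"gripper":-1},{"dx":0,"dy":0,"dz":0,"rx":0,"ry":0,"rz":0,"gripper":-1},{"dx":0,"dy":0,"dz":-0.5,"rx":0,"ry":0,"rz":0,"gripper":-1},{"dx":0,"dy":0,"dz":0,"rx":0,"ry":0,"rz":0,"gripper":-1},{"dx":0,"dy":0,"dz":0,"rx":0,"ry":0,"rz":0,"gripper":-1}]'
```

```text
time: 20.45
tcp_pos: [0.5735, 0.1787, 0.0785]
tcp_rot: [3.141, -0.0, 1.371]
contact_force: [1.2, 0.5, 3.9]
grip_width: -0.0001
```

```bash
python3 -m crank '[{"dx":0,"dy":0,"dz":-0.5,"rx":0,"ry":0,"rz":0,"gripper":-1},{"dx":0,"dy":0,"dz":0,"rx":0,"ry":0,"rz":0,"gripper":-1},{"dx":0,"dy":0,"dz":-0.5,"rx":0,"ry":0,"rz":0,"gripper":-1},{"dx":0,"dy":0,"dz":0,"rx":0,"ry":0,"rz":0,"gripper":-1},{"dx":0,"dy":0,"dz":0,"rx":0,"ry":0,"rz":0,"gripper":-1}]'
```

```text
time: 20.95
tcp_pos: [0.5735, 0.1787, 0.0778]
tcp_rot: [3.141, -0.0, 1.371]
contact_force: [1.0, 0.4, 6.3]
grip_width: 0.0001
```

```bash
python3 -m crank '[{"dx":0,"dy":0,"dz":-0.5,"rx":0,"ry":0,"rz":0,"gripper":-1},{"dx":0,"dy":0,"dz":0,"rx":0,"ry":0,"rz":0,"gripper":-1},{"dx":0,"dy":0,"dz":-0.5,"rx":0,"ry":0,"rz":0,"gripper":-1},{"dx":0,"dy":0,"dz":0,"rx":0,"ry":0,"rz":0,"gripper":-1},{"dx":0,"dy":0,"dz":0,"rx":0,"ry":0,"rz":0,"gripper":-1}]'
```

```text
time: 21.45
tcp_pos: [0.5736, 0.1787, 0.0774]
tcp_rot: [3.14, -0.001, 1.371]
contact_force: [-0.9, -0.2, 12.8]
grip_width: -0.0003
```

Snapped: the force dropped at 78.5 mm, then rose hard to 12.8 N. Next is pad0.

```bash
python3 -m crank '[{"dx":0,"dy":0,"dz":20,"rx":0,"ry":0,"rz":0,"gripper":-1},{"dx":-45,"dy":9,"dz":5,"rx":0,"ry":0,"rz":0,"gripper":-1},{"dx":-45,"dy":9,"dz":0,"rx":0,"ry":0,"rz":0,"gripper":-1},{"dx":-15,"dy":4,"dz":0,"rx":0,"ry":0,"rz":0,"gripper":-1},{"dx":0,"dy":0,"dz":-8,"rx":0,"ry":0,"rz":0,"gripper":-1}]'
python3 -m crank '[{"dx":0,"dy":0,"dz":-2,"rx":0,"ry":0,"rz":0,"gripper":-1},{"dx":0,"dy":0,"dz":-2,"rx":0,"ry":0,"rz":0,"gripper":-1},{"dx":0,"dy":0,"dz":-1,"rx":0,"ry":0,"rz":0,"gripper":-1},{"dx":0,"dy":0,"dz":-1,"rx":0,"ry":0,"rz":0,"gripper":-1},{"dx":0,"dy":0,"dz":0,"rx":0,"ry":0,"rz":0,"gripper":-1}]'
```

```text
time: 21.95
tcp_pos: [0.4659, 0.2008, 0.0934]
tcp_rot: [-3.141, 0.001, 1.373]
contact_force: [1.1, 0.4, 0.1]
grip_width: 0.0002
time: 22.45
tcp_pos: [0.4684, 0.2004, 0.0871]
tcp_rot: [-3.142, 0.0, 1.37]
contact_force: [-0.2, -0.5, 0.3]
grip_width: -0.0
```

```bash
python3 -m crank '[{"dx":0,"dy":0,"dz":-1,"rx":0,"ry":0,"rz":0,"gripper":-1},{"dx":0,"dy":0,"dz":-1,"rx":0,"ry":0,"rz":0,"gripper":-1},{"dx":0,"dy":0,"dz":-1,"rx":0,"ry":0,"rz":0,"gripper":-1},{"dx":0,"dy":0,"dz":0,"rx":0,"ry":0,"rz":0,"gripper":-1},{"dx":0,"dy":0,"dz":0,"rx":0,"ry":0,"rz":0,"gripper":-1}]'
```

```text
time: 22.95
tcp_pos: [0.4689, 0.2006, 0.0849]
tcp_rot: [3.14, -0.001, 1.371]
contact_force: [1.1, -2.4, 5.4]
grip_width: -0.0001
```

```bash
python3 -m crank '[{"dx":0,"dy":0,"dz":-1,"rx":0,"ry":0,"rz":0,"gripper":-1},{"dx":0,"dy":0,"dz":-1,"rx":0,"ry":0,"rz":0,"gripper":-1},{"dx":0,"dy":0,"dz":-1,"rx":0,"ry":0,"rz":0,"gripper":-1},{"dx":0,"dy":0,"dz":0,"rx":0,"ry":0,"rz":0,"gripper":-1},{"dx":0,"dy":0,"dz":0,"rx":0,"ry":0,"rz":0,"gripper":-1}]'
```

```text
time: 23.45
tcp_pos: [0.4684, 0.2008, 0.0815]
tcp_rot: [3.141, -0.001, 1.371]
contact_force: [1.8, -1.0, 3.1]
grip_width: -0.0001
```

```bash
python3 -m crank '[{"dx":0,"dy":0,"dz":-1,"rx":0,"ry":0,"rz":0,"gripper":-1},{"dx":0,"dy":0,"dz":0,"rx":0,"ry":0,"rz":0,"gripper":-1},{"dx":0,"dy":0,"dz":-1,"rx":0,"ry":0,"rz":0,"gripper":-1},{"dx":0,"dy":0,"dz":0,"rx":0,"ry":0,"rz":0,"gripper":-1},{"dx":0,"dy":0,"dz":0,"rx":0,"ry":0,"rz":0,"gripper":-1}]'
```

```text
time: 23.95
tcp_pos: [0.4681, 0.2008, 0.0793]
tcp_rot: [3.141, -0.0, 1.371]
contact_force: [2.0, 1.2, 2.9]
grip_width: -0.0
```

```bash
python3 -m crank '[{"dx":0,"dy":0,"dz":-0.5,"rx":0,"ry":0,"rz":0,"gripper":-1},{"dx":0,"dy":0,"dz":0,"rx":0,"ry":0,"rz":0,"gripper":-1},{"dx":0,"dy":0,"dz":-0.5,"rx":0,"ry":0,"rz":0,"gripper":-1},{"dx":0,"dy":0,"dz":0,"rx":0,"ry":0,"rz":0,"gripper":-1},{"dx":0,"dy":0,"dz":0,"rx":0,"ry":0,"rz":0,"gripper":-1}]'
```

```text
time: 24.45
tcp_pos: [0.4681, 0.2008, 0.0785]
tcp_rot: [3.141, -0.0, 1.371]
contact_force: [0.2, 1.6, 6.4]
grip_width: -0.0004
```

```bash
python3 -m crank '[{"dx":0,"dy":0,"dz":-0.5,"rx":0,"ry":0,"rz":0,"gripper":-1},{"dx":0,"dy":0,"dz":0,"rx":0,"ry":0,"rz":0,"gripper":-1},{"dx":0,"dy":0,"dz":-0.5,"rx":0,"ry":0,"rz":0,"gripper":-1},{"dx":0,"dy":0,"dz":0,"rx":0,"ry":0,"rz":0,"gripper":-1},{"dx":0,"dy":0,"dz":0,"rx":0,"ry":0,"rz":0,"gripper":-1}]'
```

```text
time: 24.95
tcp_pos: [0.4681, 0.201, 0.0777]
tcp_rot: [3.141, -0.001, 1.371]
contact_force: [0.5, 2.4, 8.0]
grip_width: 0.0002
```

```bash
python3 -m crank '[{"dx":0,"dy":0,"dz":-0.5,"rx":0,"ry":0,"rz":0,"gripper":-1},{"dx":0,"dy":0,"dz":0,"rx":0,"ry":0,"rz":0,"gripper":-1},{"dx":0,"dy":0,"dz":-0.5,"rx":0,"ry":0,"rz":0,"gripper":-1},{"dx":0,"dy":0,"dz":0,"rx":0,"ry":0,"rz":0,"gripper":-1},{"dx":0,"dy":0,"dz":0,"rx":0,"ry":0,"rz":0,"gripper":-1}]'
```

```text
time: 25.45
tcp_pos: [0.468, 0.2009, 0.0767]
tcp_rot: [3.141, -0.0, 1.371]
contact_force: [-1.0, 2.1, 8.9]
grip_width: 0.0
```

```bash
python3 -m crank '[{"dx":0,"dy":0,"dz":-0.5,"rx":0,"ry":0,"rz":0,"gripper":-1},{"dx":0,"dy":0,"dz":0,"rx":0,"ry":0,"rz":0,"gripper":-1},{"dx":0,"dy":0,"dz":-0.5,"rx":0,"ry":0,"rz":0,"gripper":-1},{"dx":0,"dy":0,"dz":0,"rx":0,"ry":0,"rz":0,"gripper":-1},{"dx":0,"dy":0,"dz":0,"rx":0,"ry":0,"rz":0,"gripper":-1}]'; python3 - <<'E'
from h import *
snap("scene","s12")
t,_,_=snap("top","t12")
E
```

```text
time: 25.95
tcp_pos: [0.468, 0.2009, 0.0765]
tcp_rot: [3.141, -0.001, 1.371]
contact_force: [-3.3, 1.7, 18.9]
grip_width: 0.0003
```

```bash
python3 -m crank '[{"dx":0,"dy":0,"dz":20,"rx":0,"ry":0,"rz":0,"gripper":-1},{"dx":20,"dy":0,"dz":40,"rx":0,"ry":0,"rz":0,"gripper":-1},{"dx":35,"dy":8,"dz":30,"rx":0,"ry":0,"rz":0,"gripper":-1},{"dx":0,"dy":0,"dz":20,"rx":0,"ry":0,"rz":0,"gripper":-1},{"dx":0,"dy":0,"dz":0,"rx":0,"ry":0,"rz":0,"gripper":-1}]'; python3 - <<'E'
from h import *
im,C,s=snap("wrist","w13");print(s["tcp_pos"])
p=blobs(im,(170,100,40),(10,255,255),100);print(p)
cv2.imwrite("pics/w13c.png",cv2.resize(im[0:250,120:380],None,fx=2.4,fy=2.4))
E
```

```text
time: 26.55
tcp_pos: [0.5244, 0.2088, 0.1874]
tcp_rot: [3.139, -0.002, 1.371]
contact_force: [0.2, -0.7, 0.2]
grip_width: -0.0001
[0.52442975 0.20883011 0.18744856]
[(np.float64(171.7), np.float64(5.4), 331, [156, 0, 32, 14]), (np.float64(331.6), np.float64(5.0), 299, [317, 0, 31, 13]), (np.float64(319.4), np.float64(208.8), 494, [307, 197, 26, 24]), (np.float64(186.4), np.float64(209.9), 501, [174, 198, 26, 25])]
```

View pics/w13c.png

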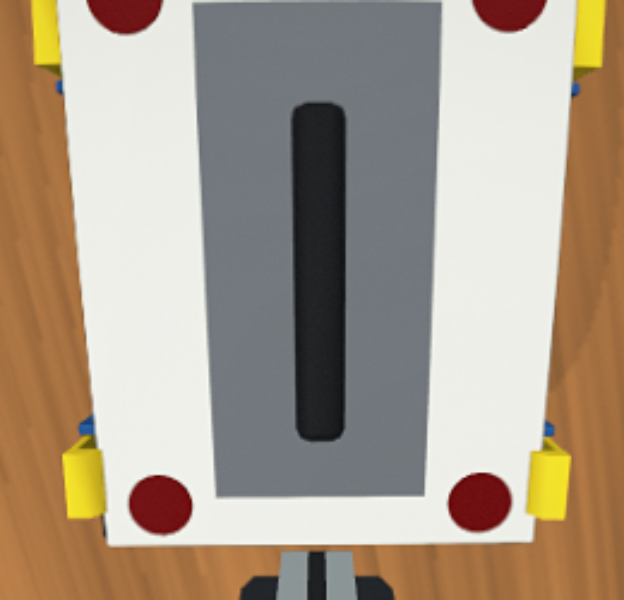

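Both -y catches, at about (85,480) and (548,485) in the crop, now lap over the flange. Next is pad3 at (0.605,0.331).

```bash
python3 -m crank '[{"dx":25,"dy":37,"dz":0,"rx":0,"ry":0,"rz":0,"gripper":-1},{"dx":25,"dy":37,"dz":0,"rx":0,"ry":0,"rz":0,"gripper":-1},{"dx":25,"dy":37,"dz":-10,"rx":0,"ry":0,"rz":0,"gripper":-1},{"dx":7,"dy":11,"dz":-35,"rx":0,"ry":0,"rz":0,"gripper":-1},{"dx":0,"dy":0,"dz":-35,"rx":0,"ry":0,"rz":0,"gripper":-1}]'
python3 -m crank '[{"dx":0,"dy":0,"dz":-8,"rx":0,"ry":0,"rz":0,"gripper":-1},{"dx":0,"dy":0,"dz":-2,"rx":0,"ry":0,"rz":0,"gripper":-1},{"dx":0,"dy":0,"dz":-2,"rx":0,"ry":0,"rz":0,"gripper":-1},{"dx":0,"dy":0,"dz":-1,"rx":0,"ry":0,"rz":0,"gripper":-1},{"dx":0,"dy":0,"dz":-1,"rx":0,"ry":0,"rz":0,"gripper":-1}]'
```

```text
time: 27.1
tcp_pos: [0.6045, 0.3321, 0.1025]
tcp_rot: [-3.141, 0.001, 1.373]
contact_force: [-0.3, -0.1, -0.2]
grip_width: 0.0002
time: 27.6
tcp_pos: [0.6058, 0.3308, 0.093]
tcp_rot: [3.14, -0.002, 1.371]
contact_force: [-0.1, 0.4, 0.1]
grip_width: -0.0003
```

```bash
python3 -m crank '[{"dx":0,"dy":0,"dz":-1,"rx":0,"ry":0,"rz":0,"gripper":-1},{"dx":0,"dy":0,"dz":-1,"rx":0,"ry":0,"rz":0,"gripper":-1},{"dx":0,"dy":0,"dz":-1,"rx":0,"ry":0,"rz":0,"gripper":-1},{"dx":0,"dy":0,"dz":0,"rx":0,"ry":0,"rz":0,"gripper":-1},{"dx":0,"dy":0,"dz":0,"rx":0,"ry":0,"rz":0,"gripper":-1}]'
```

```text
time: 28.1
tcp_pos: [0.605, 0.3306, 0.0883]
tcp_rot: [-3.142, 0.0, 1.371]
contact_force: [0.0, 0.2, 1.1]
grip_width: 0.0002
```

```bash
python3 -m crank '[{"dx":0,"dy":0,"dz":-1,"rx":0,"ry":0,"rz":0,"gripper":-1},{"dx":0,"dy":0,"dz":-1,"rx":0,"ry":0,"rz":0,"gripper":-1},{"dx":0,"dy":0,"dz":-1,"rx":0,"ry":0,"rz":0,"gripper":-1},{"dx":0,"dy":0,"dz":0,"rx":0,"ry":0,"rz":0,"gripper":-1},{"dx":0,"dy":0,"dz":0,"rx":0,"ry":0,"rz":0,"gripper":-1}]'
```

```text
time: 28.6
tcp_pos: [0.6053, 0.3307, 0.0866]
tcp_rot: [3.141, -0.001, 1.371]
contact_force: [-3.1, -1.8, 9.1]
grip_width: 0.0002
```

```bash
python3 -m crank '[{"dx":0,"dy":0,"dz":-1,"rx":0,"ry":0,"rz":0,"gripper":-1},{"dx":0,"dy":0,"dz":0,"rx":0,"ry":0,"rz":0,"gripper":-1},{"dx":0,"dy":0,"dz":-1,"rx":0,"ry":0,"rz":0,"gripper":-1},{"dx":0,"dy":0,"dz":0,"rx":0,"ry":0,"rz":0,"gripper":-1},{"dx":0,"dy":0,"dz":0,"rx":0,"ry":0,"rz":0,"gripper":-1}]'
```

```text
time: 29.1
tcp_pos: [0.6056, 0.3309, 0.0853]
tcp_rot: [3.14, -0.001, 1.371]
contact_force: [-3.8, -0.8, 12.6]
grip_width: 0.0
```

```bash
python3 -m crank '[{"dx":0,"dy":0,"dz":-1,"rx":0,"ry":0,"rz":0,"gripper":-1},{"dx":0,"dy":0,"dz":0,"rx":0,"ry":0,"rz":0,"gripper":-1},{"dx":0,"dy":0,"dz":-1,"rx":0,"ry":0,"rz":0,"gripper":-1},{"dx":0,"dy":0,"dz":0,"rx":0,"ry":0,"rz":0,"gripper":-1},{"dx":0,"dy":0,"dz":0,"rx":0,"ry":0,"rz":0,"gripper":-1}]'
```

```text
time: 29.6
tcp_pos: [0.6057, 0.3311, 0.0828]
tcp_rot: [3.14, -0.001, 1.371]
contact_force: [-2.3, -1.4, 8.7]
grip_width: -0.0001
```

```bash
python3 -m crank '[{"dx":0,"dy":0,"dz":-1,"rx":0,"ry":0,"rz":0,"gripper":-1},{"dx":0,"dy":0,"dz":0,"rx":0,"ry":0,"rz":0,"gripper":-1},{"dx":0,"dy":0,"dz":-1,"rx":0,"ry":0,"rz":0,"gripper":-1},{"dx":0,"dy":0,"dz":0,"rx":0,"ry":0,"rz":0,"gripper":-1},{"dx":0,"dy":0,"dz":0,"rx":0,"ry":0,"rz":0,"gripper":-1}]'
```

```text
time: 30.1
tcp_pos: [0.6047, 0.3304, 0.0789]
tcp_rot: [-3.141, 0.0, 1.371]
contact_force: [0.0, 0.3, 0.6]
grip_width: 0.0003
```

```bash
python3 -m crank '[{"dx":0,"dy":0,"dz":-1,"rx":0,"ry":0,"rz":0,"gripper":-1},{"dx":0,"dy":0,"dz":0,"rx":0,"ry":0,"rz":0,"gripper":-1},{"dx":0,"dy":0,"dz":-1,"rx":0,"ry":0,"rz":0,"gripper":-1},{"dx":0,"dy":0,"dz":0,"rx":0,"ry":0,"rz":0,"gripper":-1},{"dx":0,"dy":0,"dz":0,"rx":0,"ry":0,"rz":0,"gripper":-1}]'
```

```text
time: 30.6
tcp_pos: [0.605, 0.3306, 0.0775]
tcp_rot: [3.142, -0.0, 1.371]
contact_force: [-1.1, -0.5, 3.7]
grip_width: 0.0001
```

```bash
python3 -m crank '[{"dx":0,"dy":0,"dz":-0.5,"rx":0,"ry":0,"rz":0,"gripper":-1},{"dx":0,"dy":0,"dz":0,"rx":0,"ry":0,"rz":0,"gripper":-1},{"dx":0,"dy":0,"dz":-0.5,"rx":0,"ry":0,"rz":0,"gripper":-1},{"dx":0,"dy":0,"dz":0,"rx":0,"ry":0,"rz":0,"gripper":-1},{"dx":0,"dy":0,"dz":0,"rx":0,"ry":0,"rz":0,"gripper":-1}]'
```

```text
time: 31.1
tcp_pos: [0.6051, 0.3306, 0.0769]
tcp_rot: [3.141, -0.0, 1.371]
contact_force: [-1.9, -1.1, 6.3]
grip_width: -0.0
```

Snapped, with the force falling to 0.6 N. Last is pad1.

```bash
python3 -m crank '[{"dx":0,"dy":0,"dz":24,"rx":0,"ry":0,"rz":0,"gripper":-1},{"dx":-46,"dy":9,"dz":0,"rx":0,"ry":0,"rz":0,"gripper":-1},{"dx":-46,"dy":9,"dz":0,"rx":0,"ry":0,"rz":0,"gripper":-1},{"dx":-14,"dy":4,"dz":0,"rx":0,"ry":0,"rz":0,"gripper":-1},{"dx":0,"dy":0,"dz":-6,"rx":0,"ry":0,"rz":0,"gripper":-1}]'
python3 -m crank '[{"dx":0,"dy":0,"dz":-2,"rx":0,"ry":0,"rz":0,"gripper":-1},{"dx":0,"dy":0,"dz":-2,"rx":0,"ry":0,"rz":0,"gripper":-1},{"dx":0,"dy":0,"dz":-2,"rx":0,"ry":0,"rz":0,"gripper":-1},{"dx":0,"dy":0,"dz":-1,"rx":0,"ry":0,"rz":0,"gripper":-1},{"dx":0,"dy":0,"dz":0,"rx":0,"ry":0,"rz":0,"gripper":-1}]'
```

```text
time: 31.6
tcp_pos: [0.4974, 0.3533, 0.0947]
tcp_rot: [3.141, -0.0, 1.373]
contact_force: [0.2, -0.8, 0.2]
grip_width: 0.0002
time: 32.1
tcp_pos: [0.4993, 0.3523, 0.087]
tcp_rot: [-3.141, 0.0, 1.37]
contact_force: [-0.2, -0.4, 0.1]
grip_width: 0.0003
```

```bash
python3 -m crank '[{"dx":0,"dy":0,"dz":-1,"rx":0,"ry":0,"rz":0,"gripper":-1},{"dx":0,"dy":0,"dz":-1,"rx":0,"ry":0,"rz":0,"gripper":-1},{"dx":0,"dy":0,"dz":-1,"rx":0,"ry":0,"rz":0,"gripper":-1},{"dx":0,"dy":0,"dz":0,"rx":0,"ry":0,"rz":0,"gripper":-1},{"dx":0,"dy":0,"dz":0,"rx":0,"ry":0,"rz":0,"gripper":-1}]'
```

```text
time: 32.6
tcp_pos: [0.4989, 0.3526, 0.0843]
tcp_rot: [3.142, 0.0, 1.371]
contact_force: [-0.7, -0.1, -0.4]
grip_width: 0.0003
```

```bash
python3 -m crank '[{"dx":0,"dy":0,"dz":-1,"rx":0,"ry":0,"rz":0,"gripper":-1},{"dx":0,"dy":0,"dz":0,"rx":0,"ry":0,"rz":0,"gripper":-1},{"dx":0,"dy":0,"dz":-1,"rx":0,"ry":0,"rz":0,"gripper":-1},{"dx":0,"dy":0,"dz":0,"rx":0,"ry":0,"rz":0,"gripper":-1},{"dx":0,"dy":0,"dz":0,"rx":0,"ry":0,"rz":0,"gripper":-1}]'
```

```text
time: 33.1
tcp_pos: [0.4989, 0.3526, 0.0823]
tcp_rot: [-3.142, 0.0, 1.371]
contact_force: [0.0, 0.6, 0.8]
grip_width: 0.0001
```

```bash
python3 -m crank '[{"dx":0,"dy":0,"dz":-1,"rx":0,"ry":0,"rz":0,"gripper":-1},{"dx":0,"dy":0,"dz":0,"rx":0,"ry":0,"rz":0,"gripper":-1},{"dx":0,"dy":0,"dz":-1,"rx":0,"ry":0,"rz":0,"gripper":-1},{"dx":0,"dy":0,"dz":0,"rx":0,"ry":0,"rz":0,"gripper":-1},{"dx":0,"dy":0,"dz":0,"rx":0,"ry":0,"rz":0,"gripper":-1}]'
```

```text
time: 33.6
tcp_pos: [0.4989, 0.3526, 0.0803]
tcp_rot: [-3.142, 0.0, 1.371]
contact_force: [0.1, 1.0, -0.1]
grip_width: 0.0002
```

```bash
python3 -m crank '[{"dx":0,"dy":0,"dz":-1,"rx":0,"ry":0,"rz":0,"gripper":-1},{"dx":0,"dy":0,"dz":0,"rx":0,"ry":0,"rz":0,"gripper":-1},{"dx":0,"dy":0,"dz":-1,"rx":0,"ry":0,"rz":0,"gripper":-1},{"dx":0,"dy":0,"dz":0,"rx":0,"ry":0,"rz":0,"gripper":-1},{"dx":0,"dy":0,"dz":0,"rx":0,"ry":0,"rz":0,"gripper":-1}]'
```

```text
time: 34.1
tcp_pos: [0.499, 0.3526, 0.0783]
tcp_rot: [-3.142, 0.0, 1.371]
contact_force: [-0.8, 0.1, 0.3]
grip_width: 0.0002
```

```bash
python3 -m crank '[{"dx":0,"dy":0,"dz":-0.5,"rx":0,"ry":0,"rz":0,"gripper":-1},{"dx":0,"dy":0,"dz":0,"rx":0,"ry":0,"rz":0,"gripper":-1},{"dx":0,"dy":0,"dz":-0.5,"rx":0,"ry":0,"rz":0,"gripper":-1},{"dx":0,"dy":0,"dz":0,"rx":0,"ry":0,"rz":0,"gripper":-1},{"dx":0,"dy":0,"dz":0,"rx":0,"ry":0,"rz":0,"gripper":-1}]'
```

```text
time: 34.6
tcp_pos: [0.499, 0.3526, 0.0775]
tcp_rot: [3.142, -0.0, 1.371]
contact_force: [-0.8, -0.7, 2.4]
grip_width: 0.0002
```

```bash
python3 -m crank '[{"dx":0,"dy":0,"dz":-0.5,"rx":0,"ry":0,"rz":0,"gripper":-1},{"dx":0,"dy":0,"dz":0,"rx":0,"ry":0,"rz":0,"gripper":-1},{"dx":0,"dy":0,"dz":-0.5,"rx":0,"ry":0,"rz":0,"gripper":-1},{"dx":0,"dy":0,"dz":0,"rx":0,"ry":0,"rz":0,"gripper":-1},{"dx":0,"dy":0,"dz":0,"rx":0,"ry":0,"rz":0,"gripper":-1}]'
```

```text
time: 35.1
tcp_pos: [0.499, 0.3526, 0.0769]
tcp_rot: [3.141, -0.0, 1.371]
contact_force: [-3.0, -1.3, 7.2]
grip_width: 0.0001
```

```bash
python3 -m crank '[{"dx":0,"dy":0,"dz":-0.5,"rx":0,"ry":0,"rz":0,"gripper":-1},{"dx":0,"dy":0,"dz":0,"rx":0,"ry":0,"rz":0,"gripper":-1},{"dx":0,"dy":0,"dz":-0.5,"rx":0,"ry":0,"rz":0,"gripper":-1},{"dx":0,"dy":0,"dz":0,"rx":0,"ry":0,"rz":0,"gripper":-1},{"dx":0,"dy":0,"dz":0,"rx":0,"ry":0,"rz":0,"gripper":-1}]'
python3 -m crank '[{"dx":0,"dy":0,"dz":30,"rx":0,"ry":0,"rz":0,"gripper":-1},{"dx":10,"dy":-35,"dz":40,"rx":0,"ry":0,"rz":0,"gripper":-1},{"dx":10,"dy":-35,"dz":40,"rx":0,"ry":0,"rz":0,"gripper":-1},{"dx":10,"dy":-35,"dz":30,"rx":0,"ry":0,"rz":0,"gripper":-1},{"dx":0,"dy":0,"dz":0,"rx":0,"ry":0,"rz":0,"gripper":-1}]'
python3 -m crank '[{"dx":0,"dy":0,"dz":0,"rx":0,"ry":0,"rz":0,"gripper":-1},{"dx":0,"dy":0,"dz":0,"rx":0,"ry":0,"rz":0,"gripper":-1},{"dx":0,"dy":0,"dz":0,"rx":0,"ry":0,"rz":0,"gripper":-1},{"dx":0,"dy":0,"dz":0,"rx":0,"ry":0,"rz":0,"gripper":-1},{"dx":0,"dy":0,"dz":0,"rx":0,"ry":0,"rz":0,"gripper":-1}]'
python3 - <<'E'
from h import *
im,C,s=snap("wrist","w14");print(s["tcp_pos"],s["tcp_rot"])
p=blobs(im,(170,100,40),(10,255,255),100);print(p);P=plane(C,[q[:2] for q in p],.0784);print(P.round(4))
cv2.imwrite("pics/w14c.png",cv2.resize(im[0:280,130:380],None,fx=2.1,fy=2.1))
E
```

```text
time: 35.6
tcp_pos: [0.4989, 0.3526, 0.0761]
tcp_rot: [3.142, -0.0, 1.371]
contact_force: [-3.4, -0.8, 9.7]
grip_width: 0.0001
time: 36.1
tcp_pos: [0.5307, 0.2507, 0.2138]
tcp_rot: [3.135, -0.004, 1.368]
contact_force: [0.8, 1.0, 0.6]
grip_width: 0.0003
time: 36.6
tcp_pos: [0.5269, 0.2534, 0.2084]
tcp_rot: [-3.14, 0.001, 1.372]
contact_force: [-0.1, 0.5, -0.7]
grip_width: -0.0001
[0.5269368  0.25339221 0.20844274] [-3.14045481e+00  7.67063867e-04  1.37181771e+00]
[(np.float64(194.1), np.float64(64.6), 597, [181, 51, 27, 28]), (np.float64(331.7), np.float64(65.6), 607, [318, 52, 28, 28]), (np.float64(200.9), np.float64(246.9), 393, [190, 237, 23, 21]), (np.float64(320.0), np.float64(247.5), 390, [309, 237, 23, 22])]
[[0.5002 0.3536 0.0784]
 [0.6061 0.3318 0.0784]
 [0.4687 0.2007 0.0784]
 [0.5744 0.1789 0.0784]]
```

View pics/w14c.png

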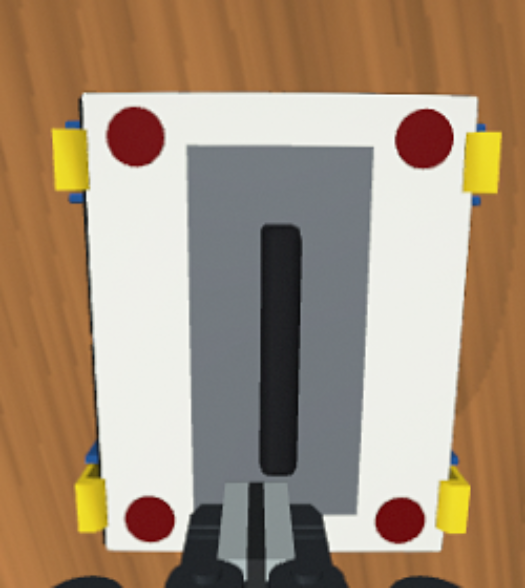

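All four catches lap the flange edge. Pad spacing at the sealed height measures 108.1 and 107.9 mm against 108 nominal. I'll check closer with enlarged crops and the fixed cameras.

```bash
python3 - <<'E'
from h import *
im=cv2.imread("pics/w14.png")
c=[(145,50),(335,50),(155,205),(325,205)]
q=[cv2.resize(im[y:y+60,x:x+50],None,fx=5,fy=5,interpolation=cv2.INTER_CUBIC) for x,y in c]
cv2.imwrite("pics/w14q.png",np.vstack([np.hstack(q[:2]),np.hstack(q[2:])]))
s,_,_=snap("scene","s14");cv2.imwrite("pics/s14c.png",cv2.resize(s[160:310,180:400],None,fx=3.6,fy=3.6,interpolation=cv2.INTER_CUBIC))
E
```

```text
(no output)
```

View pics/w14q.png

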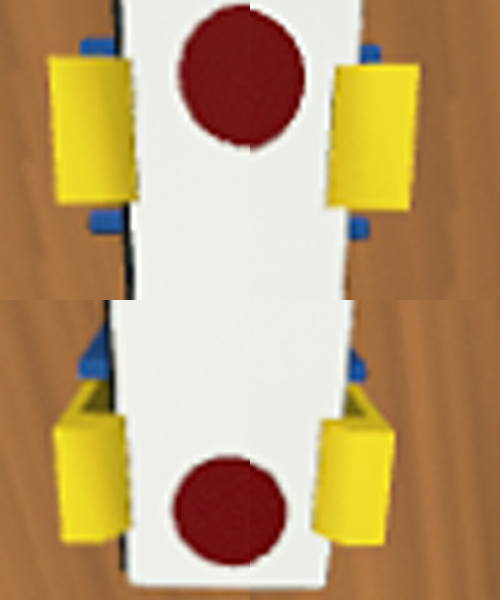

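View pics/s14c.png

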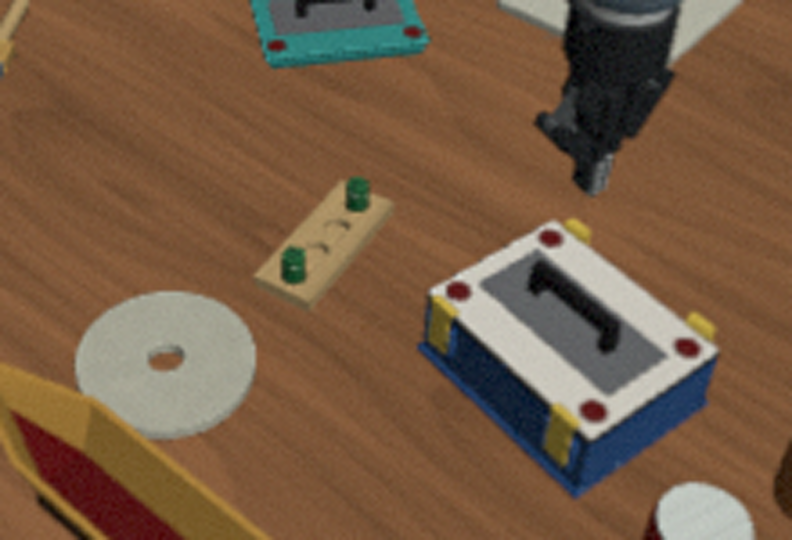

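All four catches lie over the flange, the lid is flat, and the greens and bystanders haven't moved. Handing in.

```bash
python3 - <<'E'
from plant import r
print(r.job_done(), r.sense()["time"])
E
```

```text
the job is handed in; nothing more can be done
the job is handed in; nothing more can be done
```

The job is handed in at about 37 s: the orange capsule is upright in the box's bay and the white lid is latched over it.

- **Pressing:** I pressed the four corners in small steps, in the order pad2, pad0, pad3, pad1. The highest wrist reading at the end of a call was 18.9 N; peaks between readings were not seen.
- **Corners felt:** At pad2 and pad3 I felt the force drop at the snap. At pad0 I saw no sharp drop, only a hard rise at the bottom. The pad1 corner was already down at sealed height when I reached it, having presumably snapped along with pad3, and a light press found it firm.
- **Last checks:** In the enlarged wrist pictures all four yellow catches lap over the lid's edge. The pads measure 108.1 and 107.9 mm apart at sealed height, against 108 mm nominal, so the lid sits flat. The green capsules and the other things still in view are where they were, and the gripper is clear above the box.
- **Disagreements:** My first wrist picture was about 8 mm off because the arm was still moving, so I retook it at rest. Before placing the lid, the two fixed cameras disagreed on its offset by up to 2.7 mm, which was within the lid's taper.

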